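Stack the toy and sort its balls on the school workshop bench

ROBOT

A 6-joint arm with a two-finger parallel gripper is mounted at the origin on the work surface. World frame = base frame: x ahead of the robot, y to its left, z up, the work surface at z = 0. Lengths are in m, angles in rad, forces in N, time in s.
With the tool pointing down it reaches from about 0.35 to 0.775 m from the base axis. Payload 7.3 kg.
Tool frame: the origin (TCP) lies at the very end of the fingers, on their centre line; the grasp point (between the pads) lies 19 mm behind it; z points along the fingers, y is the line along which they close (so a half turn about z gives the same grasp; the last joint's range is limited). The gripper opens to 92 mm and grips with 3 to 60 N. Pads are 19 mm wide; open, the fingers measure 130 mm over their backs; the gripper's body (75 mm by 190 mm) begins 47 mm behind the grasp point.
Start: joints at [-1.297, 0.342, 1.524, -0, 1.275, -0.146], TCP at [0.214, -0.479, 0.195] pointing down, gripper open.
Joint ranges: [-2.53, 2.53], [-0.77, 2.02], [0.04, 2.7], [-1, 4.14], [0.28, 2.66], [-3.11, 3.11]. Speed limits (rad/s): [2.57, 2.57, 3.14, 3.14, 3.14, 3.14].

INTERFACE

Orientations are given as [roll, pitch, yaw] about the fixed x, y, z axes, in that order (R = Rz(yaw) Ry(pitch) Rx(roll)).
In Python, from cell import telemetry, eyes, job gives the robot as it stands.
- The arm moves only by the tool apply_moves, never from a script. Its arguments are lists of equal length, an entry for each row: "delta_pos": the shift along the world's x, y, z each as a share of 0.4 m, from -1 to 1, a list of three; "dr": the turn, a rotation vector about the world's x, y, z each as a share of 0.5 rad, from -1 to 1, a list of three; "jaw": the opening, from 0 (shut) to 1 (fully open). A call has 1 to 8 rows; each row is the pose to reach, as a shift and turn from the pose commanded when the call began; what a row does not reach only later rows make up. A row lasts 1/12 s, in which the tool goes at most 41.7 mm and 7.16 degrees, less where a joint would pass 70% of its speed; a pose out of reach is approached as far as the arm can. A call with a number of a shift or a turn outside -1 to 1 is refused whole. A call with a gripper value outside its range is refused whole. The fingers move at their own pace and stop on an object; "force" is the grip in N (left out, the last holds). Time passes only in rows, so rows that repeat a pose let the fingers close. It gives the time, the measured TCP pose, the force, the opening and the grip force at its end, in the units of the state.
- telemetry.observe(): the state, without advancing time (a new reading comes with each control period).
- eyes.read_camera(name): name is "scene" or "top"; returns the picture (384x512x3 uint8, red, green, blue); there is no depth.
- eyes.camera_model(name): a dict with "vertical_fov" (degrees; the focal length in pixels is half the picture's height over the tangent of half this angle, whatever the lens; pixels are square), "cx", "cy" (the principal point, pixels), "rvec" (rotation vector, rad) and "tvec" (3), from world to camera coordinates, as OpenCV has them. Camera axes: x right, y down, z forward; pixel columns grow to the right and rows downward; lengths in m; the calibration is good to about 2 mm. A picture is of the moment at which its call begins. camera_model takes no time and is no camera call.
- job.hand_in(): hands the job in; it is judged then, once.
The state is a dict: "time": time; "qpos": joint angles; "qvel": joint speeds; "joint_efforts": joint torques, N m; "tool_pos": TCP position; "tool_rot": TCP orientation; "contact_force": force on the tool from outside, world axes, zero at the start; "torque": the same for the moment, N m; "opening": finger opening in m; "grip_force": force on a finger pad.
Only numpy, scipy, OpenCV 4.12 (cv2) and the standard library are available. Lean on these libraries where they do the work, as an engineer would, in place of code of your own. Each camera call takes 0.05 s, during which the arm holds its last target. There are 200 camera calls.

TASK

Finish the toy kit on the bench: thread all the painted rings that are there fully down the toy's post, largest at the bottom and smaller above in order of size. Pour the white wooden balls from the cup, all of them, into the tray that already has a white ball in it, not the one with the steel nut, and stand the emptied cup upright on the round cork mat. Leave the sample ball and the nut in their trays, and do not disturb the file or the plywood offcut.

Things in the scene. Friction and masses are not known exactly. Their poses are not given: they have to be found in the camera images.
- cup: Orange straight-sided open cup, outer diameter 66 mm, height 85 mm, wall 4 mm, floor 5 mm, 120 g empty, standing upright with the balls in it; origin at the centre of its underside, z towards its mouth. It can be gripped across its outside near the rim.
- mat: Round cork mat fixed flat on the bench, diameter 110 mm, 4 mm thick; origin at the centre of its underside.
- tray_a: Open light-wood tray fixed to the bench, outside 130 (its x) by 160 (its y) by 55 mm high, walls and floor 6 mm; origin at the centre of its underside, z up. One of the two trays holds the sample ball at the start, the other the steel nut; which is which changes.
- tray_b: Open light-wood tray fixed to the bench, outside 130 (its x) by 160 (its y) by 55 mm high, walls and floor 6 mm; origin at the centre of its underside, z up. One of the two trays holds the sample ball at the start, the other the steel nut; which is which changes.
- sample_ball: Loose white-painted wooden ball, 21 mm in diameter, like those in the cup, lying in one of the trays; origin at its centre.
- sample_nut: Loose steel hexagon nut, 52 mm over its corners, 22 mm high, lying in the other tray; origin at the centre of its underside.
- toy_post: Fixed stand of the stacking toy: dark round base, diameter 90 mm, 10 mm thick, with an upright pale post of diameter 20 mm in its middle whose tip, 68 mm above the bench, tapers over the last 6 mm to 12 mm; origin at the centre of the base's underside, z up along the post.
- ring_red: Red (largest) painted wooden ring of the stacking toy, lying flat: outer diameter 66 mm, hole 26 mm, 13 mm high; origin at the centre of its underside, z its axis. May be absent (None).
- ring_yellow: Yellow (second largest) painted wooden ring of the stacking toy, lying flat: outer diameter 58 mm, hole 26 mm, 13 mm high; origin at the centre of its underside, z its axis. May be absent (None).
- ring_green: Green (third largest) painted wooden ring of the stacking toy, lying flat: outer diameter 50 mm, hole 26 mm, 13 mm high; origin at the centre of its underside, z its axis. May be absent (None).
- ring_blue: Blue (smallest) painted wooden ring of the stacking toy, lying flat: outer diameter 42 mm, hole 26 mm, 13 mm high; origin at the centre of its underside, z its axis. May be absent (None).
- ball1: White-painted wooden ball, 21 mm in diameter, 10 g, in the cup at the start; origin at its centre.
- ball2: White-painted wooden ball, 21 mm in diameter, 10 g, in the cup at the start; origin at its centre.
- ball3: White-painted wooden ball, 21 mm in diameter, 10 g, in the cup at the start; origin at its centre.
- ball4: White-painted wooden ball, 21 mm in diameter, 10 g, in the cup at the start; origin at its centre.
- ball5: White-painted wooden ball, 21 mm in diameter, 10 g, in the cup at the start; origin at its centre. May be absent (None).
- ball6: White-painted wooden ball, 21 mm in diameter, 10 g, in the cup at the start; origin at its centre. May be absent (None).
- ball7: White-painted wooden ball, 21 mm in diameter, 10 g, in the cup at the start; origin at its centre. May be absent (None).
- ball8: White-painted wooden ball, 21 mm in diameter, 10 g, in the cup at the start; origin at its centre. May be absent (None).
- file: Bystander: a file, 245 mm long, lying on the bench beyond the work; origin on the bench near its middle. Leave it alone.
- offcut: Bystander: a plywood offcut, 120 x 50 x 28 mm, lying on the bench beyond the work; origin at the centre of its underside. Leave it alone.
- vise: Bystander: red bench vise bolted to the bench at the left, about 200 mm long (230 mm with its spindle) and 150 mm high; origin at the centre of its foot.
Not all that is in view belongs to the job. Leave any blue or red look-alike of the tray_a alone.

How it is judged:
By the outcome, as a careful person would: the job done as asked, in the order asked, and still so for the second after the job is handed in, with the robot touching nothing.
Of ball5, ball6, ball7, ball8 only 1 to 4 are there at a start; the rules pass over those that are not, and their reading is None.
Of ring_red, ring_yellow, ring_green, ring_blue only 3 to 4 are there at a start; the rules pass over those that are not, and their reading is None.
At some moment in a run one of ring_red, ring_yellow, ring_green, ring_blue, cup may be knocked a few centimetres aside while the robot is not near it.
It also fails if it takes over 210 s, if anything falls off the work surface, if the arm or the gripper's body presses on something with over 40 N, if the wrist force passes 120 N, or if a joint passes its speed limit or range.

## Working session

There is one attempt and no reset: what is moved stays moved. The work goes in short steps, Python scripts to look and compute and a tool call to move; the robot and the scene stay as the last step left them, time stands still between calls to the robot, and variables do not carry over. Pictures are saved under pics/ and viewed, at most 14 in all, crops included, and the job is handed in when it is done.

Besides the shell and the picture viewer there is one more tool, called after "Request:" by a JSON object that holds its "method" and its "body", one argument or row to a line. apply_moves: Moves the arm, as the interface text tells. Its arguments: {"type":"object","properties":{"delta_pos":{"type":"array"},"dr":{"type":"array"},"jaw":{"type":"array"},"force":{"type":"number"}},"required":["delta_pos","dr","jaw"]}

```bash
mkdir -p pics; ls; python3 - <<'E'
from cell import telemetry, eyes, job
import cv2
for n in ["scene","top"]:
    im=eyes.read_camera(n); cv2.imwrite(f"pics/{n}0.png",cv2.resize(im[:,:,::-1],(800,600),interpolation=cv2.INTER_CUBIC)); cv2.imwrite(f"{n}_raw.png",im[:,:,::-1])
    print(n,eyes.camera_model(n))
print(telemetry.observe())
E
```

```text
pics
scene {'vertical_fov': 54.822230441747564, 'cx': 254.96492761116482, 'cy': 189.00351115297823, 'rvec': array([ 1.32079255,  2.07310223, -1.02021279]), 'tvec': array([ 0.07789762, -0.27541188,  1.55178208])}
top {'vertical_fov': 43.696545225152185, 'cx': 259.51261658652396, 'cy': 191.26607048065898, 'rvec': array([ 2.07320454, -2.12064306,  0.25595266]), 'tvec': array([0.16198733, 0.51082998, 1.16969679])}
{'time': 0.1, 'qpos': array([-1.29698458e+00,  3.42616405e-01,  1.52487614e+00, -2.47199651e-05,
        1.27535327e+00, -1.46001291e-01]), 'qvel': array([-0.00090319, -0.00074642, -0.00158186, -0.00069384, -0.00094292,
        0.00069644]), 'joint_efforts': array([ 1.97006746e-03, -4.32002413e+01, -2.44696105e+01,  7.18766288e-02,
        5.26052120e-02, -5.21316963e-05]), 'tool_pos': array([ 0.21389618, -0.47904846,  0.19474931]), 'tool_rot': array([-3.14034939e+00, -1.58925417e-04,  4.19820153e-01]), 'contact_force': array([ 0.04750416,  0.84328086, -0.89480465]), 'torque': array([ 0.02008317, -0.01066495, -0.02054569]), 'grip_force': 0.0, 'opening': 0.09183943554299577}
```

View pics/scene0.png

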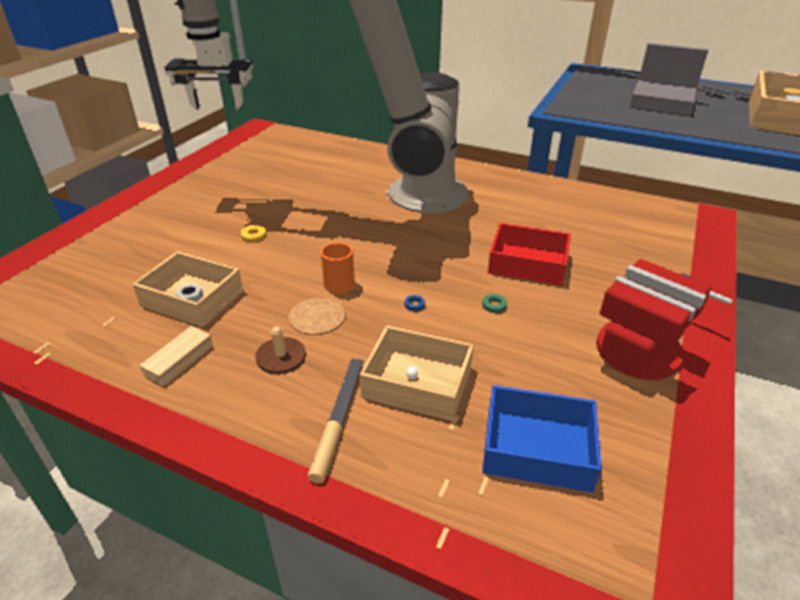

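View pics/top0.png

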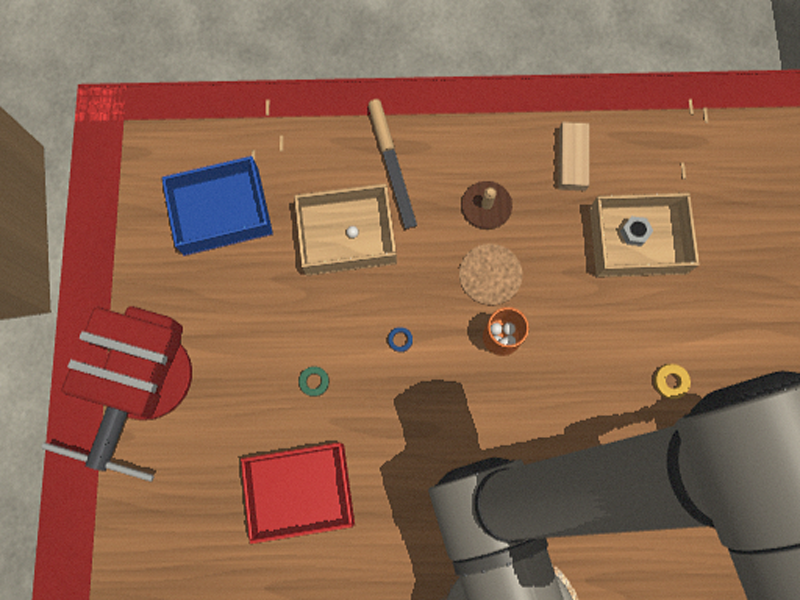

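The trays are at about (345,230) in the top picture, holding the white ball, and (640,232), holding the nut. The red tray at (297,490) and the blue tray at (217,205) are look-alikes. I can see yellow (672,381), green (314,381) and blue (400,340) rings, but no red one. The post is at (487,205), the mat at (491,273) and the cup at (508,330).

```bash
cat > h.py <<'E'
import numpy as np, cv2
from cell import telemetry, eyes, job
def ray(n,u,v,z,s=1.0):
    """pixel (in raw, or s-times enlarged picture) -> world xy on plane z"""
    m=eyes.camera_model(n); f=192/np.tan(np.radians(m["vertical_fov"])/2)
    u=(u+.5)/s-.5; v=(v+.5)/s-.5
    R=cv2.Rodrigues(m["rvec"])[0]; c=-R.T@m["tvec"]
    d=R.T@np.array([(u-m["cx"])/f,(v-m["cy"])/f,1]); return (c+d*(z-c[2])/d[2])[:2].round(4)
def proj(n,p):
    m=eyes.camera_model(n); f=192/np.tan(np.radians(m["vertical_fov"])/2)
    q=cv2.Rodrigues(m["rvec"])[0]@np.array(p)+m["tvec"]; return (q[:2]/q[2]*f+[m["cx"],m["cy"]]).round(1)
HUE={"yellow":(22,32),"green":(60,90),"blue":(105,120)}
def rings(im):
    hsv=cv2.cvtColor(im,cv2.COLOR_RGB2HSV); out={}
    for k,(a,b) in HUE.items():
        m=cv2.inRange(hsv,(a,150 if k!="green" else 100,50),(b,255,255))
        n,l,st,c=cv2.connectedComponentsWithStats(m)
        out[k]=[(c[i].round(1).tolist(),st[i,4],st[i,:4].tolist()) for i in range(1,n) if 40<st[i,4]<700]
    return out
def crop(im,x0,y0,x1,y1,s,name):
    cv2.imwrite(f"pics/{name}.png",cv2.resize(im[y0:y1,x0:x1,::-1],None,fx=s,fy=s,interpolation=cv2.INTER_CUBIC))
E
python3 - <<'E'
from h import *
im=eyes.read_camera("top"); sc=eyes.read_camera("scene")
for n,i in(("top",im),("scene",sc)):
    for k,v in rings(i).items():
        for c,a,b in v: print(n,k,c,a,b,ray(n,*c,.0085))
crop(im,285,100,345,240,4,"c1")   # post mat cup
a=cv2.resize(im[105:235,285,:][:,None],None,fx=1,fy=1)
A=cv2.resize(im[110:230,285:345],None,fx=5,fy=5,interpolation=cv2.INTER_CUBIC)
B=cv2.resize(sc[150:245,155:250],None,fx=6,fy=6,interpolation=cv2.INTER_CUBIC)
C=np.zeros((600,300+450,3),np.uint8); C[:,:300]=A; C[:450,300:]=cv2.resize(sc[150:240,155:245],None,fx=5,fy=5,interpolation=cv2.INTER_CUBIC)
cv2.imwrite("pics/c1.png",C[:,:,::-1])
E
```

```text
top blue [256.0, 216.6] 87 [249, 210, 15, 14] [0.4583 0.1609]
scene yellow [160.8, 148.2] 46 [155, 145, 14, 7] [ 0.3751 -0.2974]
scene green [166.8, 3.8] 53 [159, 0, 20, 9] [-1.7155 -1.7705]
scene green [202.4, 5.6] 70 [194, 0, 18, 13] [-1.7887 -1.4378]
scene green [261.1, 7.4] 64 [255, 0, 18, 14] [-1.9459 -0.9327]
scene green [273.4, 24.5] 308 [260, 0, 22, 46] [-1.4524 -0.6089]
scene green [184.2, 10.3] 43 [177, 5, 16, 10] [-1.5634 -1.4815]
scene green [147.4, 24.3] 57 [140, 13, 12, 24] [-1.053  -1.4723]
scene green [165.9, 33.4] 156 [156, 20, 22, 26] [-0.9072 -1.1982]
scene green [192.2, 62.8] 52 [187, 55, 11, 15] [-0.469  -0.7004]
scene green [206.9, 63.6] 88 [198, 55, 19, 18] [-0.4931 -0.6174]
scene green [316.2, 193.8] 90 [310, 189, 14, 11] [0.3937 0.3091]
scene green [5.1, 267.2] 72 [0, 255, 12, 27] [ 1.0071 -0.3054]
scene green [26.6, 312.2] 494 [2, 278, 47, 63] [ 1.0745 -0.1454]
scene green [121.6, 345.7] 45 [116, 341, 13, 11] [1.0472 0.0995]
scene green [144.9, 357.7] 62 [140, 351, 14, 16] [1.0475 0.159 ]
scene green [167.8, 370.6] 44 [162, 363, 14, 15] [1.0495 0.2158]
scene blue [42.4, 133.6] 166 [33, 127, 21, 15] [ 0.4825 -0.7879]
scene blue [265.1, 193.7] 58 [260, 190, 11, 9] [0.461  0.1638]
```

View pics/c1.png

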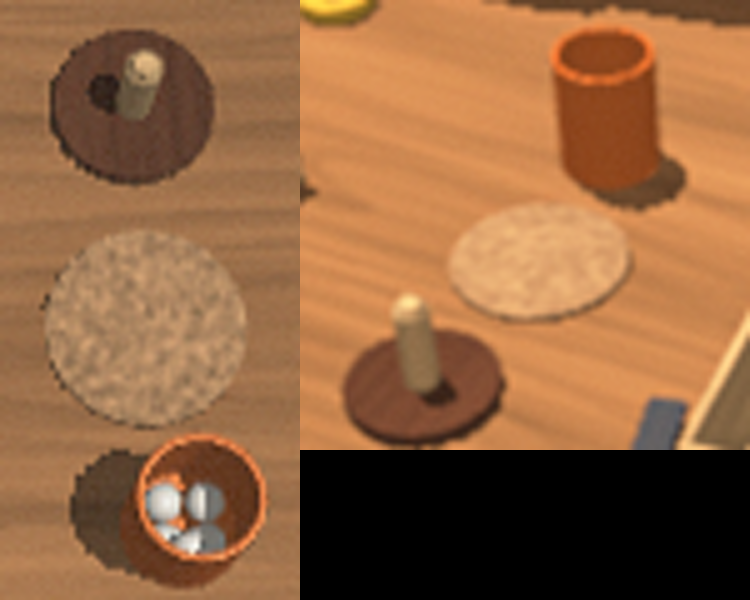

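The crop shows the base disc at about (132,107), the post tip at (146,66), the mat at (146,328) and the cup rim at (202,498). I count about 4 to 5 balls in the cup.

```bash
python3 - <<'E'
from h import *
T=lambda u,v,z:ray("top",285+(u+.5)/5-.5,110+(v+.5)/5-.5,z)
S=lambda u,v,z:ray("scene",155+(u+.5)/5-.5,150+(v+.5)/5-.5,z)
print("base",T(132,106,.01),S(123,382,.01)); print("tip",T(146,64,.068),S(110,301,.068))
print("mat",T(146,328,.004),S(239,260,.004)); print("cup",T(202,498,.085),S(303,56,.085))
im=cv2.imread("top_raw.png"); sc=cv2.imread("scene_raw.png")
def seg(i,n,name,x0,y0,x1,y1,a,b,s):
    m=cv2.inRange(cv2.cvtColor(i[y0:y1,x0:x1],cv2.COLOR_BGR2HSV),(a,s,40),(b,255,255))
    c=max(cv2.findContours(m,cv2.RETR_EXTERNAL,cv2.CHAIN_APPROX_NONE)[0],key=len)
    x,y,w,h=cv2.boundingRect(c); u,v=x0+x+w/2-.5,y0+y+h/2-.5
    e=cv2.fitEllipse(c); print(n,name,(u,v),w,h,ray(n,u,v,.0085),np.round(e[0],1)+[x0,y0],ray(n,e[0][0]+x0,e[0][1]+y0,.0085))
seg(im,"top","y",405,222,455,265,20,35,130); seg(sc,"scene","y",145,135,180,160,20,35,130)
seg(im,"top","g",185,228,218,262,50,95,80); seg(sc,"scene","g",300,180,335,208,50,95,80)
seg(im,"top","b",240,200,272,235,100,125,100); seg(sc,"scene","b",250,180,280,205,100,125,100)
# trays corners (800 view rims)
for q in[(294,196),(388,186),(396,257),(301,272)]: print("trayL",ray("top",*q,.055,s=1.5625))
E
```

```text
base [0.6956 0.0037] [0.6993 0.0046]
tip [0.6971 0.0024] [0.6972 0.0033]
mat [0.5698 0.0016] [0.573  0.0029]
cup [ 0.4588 -0.0118] [ 0.4634 -0.0088]
top y (430.0, 243.5) 23 22 [ 0.3766 -0.2926] [429.8 243.7] [ 0.3761 -0.2921]
scene y (161.5, 149.0) 16 9 [ 0.3787 -0.2916] [161.6 149. ] [ 0.3783 -0.2916]
top g (200.5, 243.5) 18 18 [0.3901 0.3074] [200.4 243.5] [0.3901 0.3075]
scene g (316.5, 194.0) 14 11 [0.3942 0.3103] [316.4 193.8] [0.3932 0.3095]
top b (256.0, 217.0) 15 15 [0.4572 0.1609] [255.8 216.8] [0.4577 0.1613]
scene b (264.5, 193.5) 12 10 [0.4608 0.1617] [264.8 193.6] [0.4607 0.1628]
trayL [0.7015 0.3372]
trayL [0.7162 0.1763]
trayL [0.5888 0.1651]
trayL [0.5663 0.3239]
```

Request:
{"method": "apply_moves", "body": {
  "delta_pos": [
    [0.409,0.468,-0.3],
    [0.409,0.468,-0.3],
    [0.409,0.468,-0.3],
    [0.409,0.468,-0.3],
    [0.409,0.468,-0.3],
    [0.409,0.468,-0.3],
    [0.409,0.468,-0.3],
    [0.409,0.468,-0.3]
  ],
  "dr": [
    [0,0,0],
    [0,0,0],
    [0,0,0],
    [0,0,0],
    [0,0,0],
    [0,0,0],
    [0,0,0],
    [0,0,0]
  ],
  "jaw": [0.85,0.85,0.85,0.85,0.85,0.85,0.85,0.85],
  "force": 25
}}

```text
time: 0.87
tool_pos: [0.3785, -0.2875, 0.073]
tool_rot: [-3.136, 0.001, 0.424]
contact_force: [-0.7, 0.8, 0.3]
opening: 0.0782
grip_force: 0.0
```

```bash
python3 - <<'E'
from h import *
s=telemetry.observe(); print(s["time"],s["tool_pos"],s["tool_rot"],s["qpos"],s["contact_force"],s["opening"])
im=eyes.read_camera("scene");cv2.imwrite("pics/s2.png",cv2.resize(im[90:290,90:370,::-1],(700,500),interpolation=cv2.INTER_CUBIC))
im=eyes.read_camera("top");cv2.imwrite("pics/t2.png",cv2.resize(im[:,:,::-1],(800,600),interpolation=cv2.INTER_CUBIC))
E
```

```text
0.8667 [ 0.37846752 -0.28751605  0.0729675 ] [-3.13627755e+00  7.72817218e-04  4.23804746e-01] [-8.11872724e-01  3.99503846e-01  1.82147023e+00  1.27411151e-03
  9.25892566e-01  3.34352330e-01] [-0.7378856   0.83017029  0.26404463] 0.07819699261686136
```

View pics/s2.png

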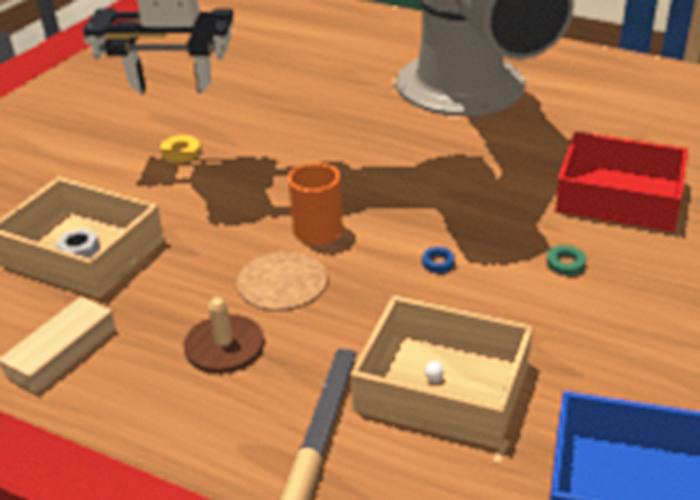

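The gripper is above the yellow ring at (180,148), and the blue (438,260) and green (567,260) rings are unmoved. I'll check the projection of the fingertips and whether the arm has settled.

```bash
python3 - <<'E'
from h import *
s=telemetry.observe(); p=s["tool_pos"];print(p,s["tool_rot"]); print((proj("scene",p)-[90,90])*2.5, (proj("scene",[.377,-.292,.013])-[90,90])*2.5)
E
```

```text
[ 0.37787533 -0.29141774  0.07494445] [-3.14070412e+00  5.66396021e-04  4.22284727e-01]
[172.25 107.75] [178.75 144.25]
```

Request:
{"method": "apply_moves", "body": {
  "delta_pos": [
    [0,0,-0.1],
    [0,0,-0.1],
    [0,0,-0.1],
    [0,0,-0.1]
  ],
  "dr": [
    [0,0,0],
    [0,0,0],
    [0,0,0],
    [0,0,0]
  ],
  "jaw": [0.85,0.85,0.85,0.85]
}}

```text
time: 1.3
tool_pos: [0.3775, -0.2933, 0.0365]
tool_rot: [3.141, -0.0, 0.418]
contact_force: [0.3, -0.7, -0.2]
opening: 0.0779
grip_force: 0.0
```

```bash
python3 - <<'E'
from h import *
s=telemetry.observe(); p=s["tool_pos"];print(p); 
C=np.zeros((500,800,3),np.uint8)
a=eyes.read_camera("scene")[95:175,110:210]; b=eyes.read_camera("top")[195:295,380:480]
C[:400,:500]=cv2.resize(a,(500,400),interpolation=cv2.INTER_CUBIC); C[:300,500:]=cv2.resize(b,(300,300),interpolation=cv2.INTER_CUBIC)
cv2.imwrite("pics/c3.png",C[:,:,::-1])
print((proj("scene",p)-[110,95]+.5)*5,(proj("top",p)-[380,195]+.5)*3)
E
```

```text
[ 0.37750593 -0.29331202  0.03649748]
[253.  238.5] [163.8 141.6]
```

View pics/c3.png

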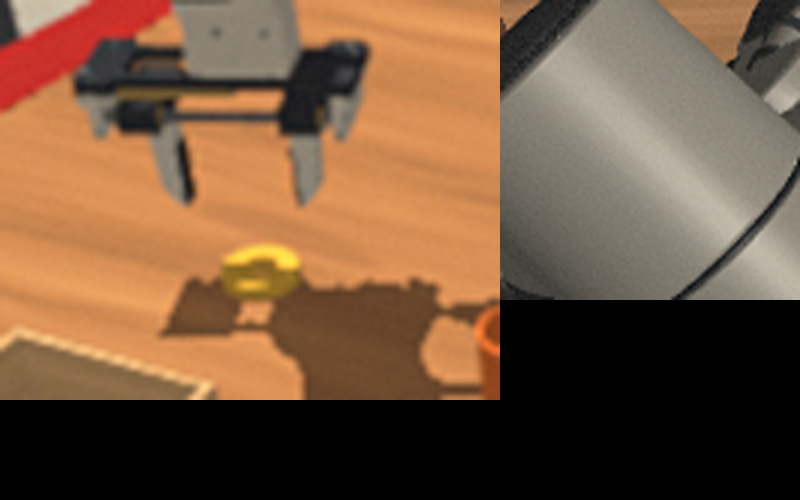

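The fingertips are at about (185,200) and (305,200), around 7 raw pixels above the projected TCP at (253,238). I'll go a bit lower and check again.

Request:
{"method": "apply_moves", "body": {
  "delta_pos": [
    [0,0,-0.04],
    [0,0,-0.04],
    [0,0,-0.04],
    [0,0,-0.04]
  ],
  "dr": [
    [0,0,0],
    [0,0,0],
    [0,0,0],
    [0,0,0]
  ],
  "jaw": [0.85,0.85,0.85,0.85]
}}

```text
time: 1.73
tool_pos: [0.3779, -0.2927, 0.0204]
tool_rot: [3.14, -0.0, 0.42]
contact_force: [0.1, 0.5, -0.6]
opening: 0.0783
grip_force: 0.0
```

```bash
python3 - <<'E'
from h import *
s=telemetry.observe(); p=s["tool_pos"];print(p,s["contact_force"]); 
a=eyes.read_camera("scene")[95:175,110:210]
cv2.imwrite("pics/c4.png",cv2.resize(a,(750,600),interpolation=cv2.INTER_CUBIC)[:,:,::-1])
y=np.array([-np.sin(.42),np.cos(.42),0])*.039
for q in (p,p+y,p-y): print((proj("scene",q)-[110,95]+.5)*7.5)
s0=np.array([.2139,-.479,.1947])
for q in (s0,s0+y*1.17,s0-y*1.17): print((proj("scene",q)+.5)*1.5625)
E
```

```text
[ 0.37789619 -0.29270855  0.02035604] [ 0.07378153  0.49359573 -0.62689215]
[385.5 387. ]
[464.25 387.75]
[306.75 386.25]
[219.6875 121.25  ]
[237.96875 121.25   ]
[201.40625 121.09375]
```

View pics/c4.png

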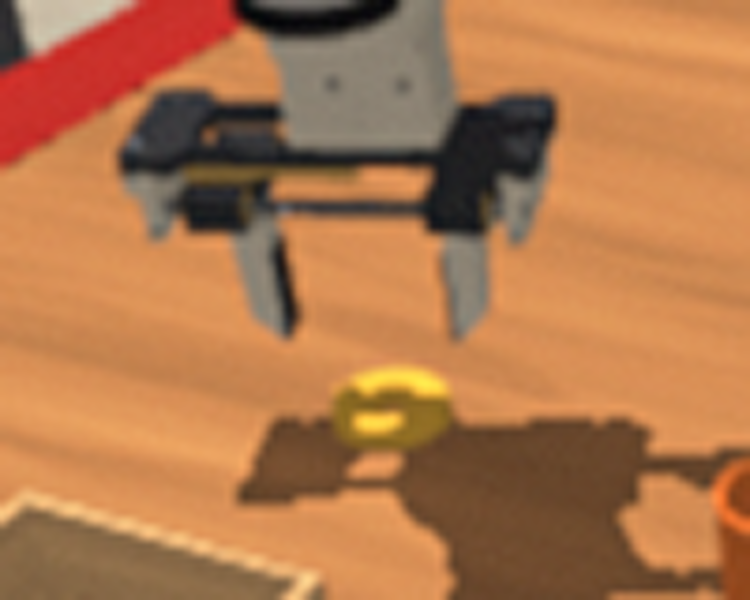

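The fingertips are at (292,335) and (458,335), the same constant offset as before. The ring is at (393,405). I'll descend a little with the force watched.

Request:
{"method": "apply_moves", "body": {
  "delta_pos": [
    [0,0,-0.02],
    [0,0,-0.04],
    [0,0,-0.04],
    [0,0,-0.04]
  ],
  "dr": [
    [0,0,0],
    [0,0,0],
    [0,0,0],
    [0,0,0]
  ],
  "jaw": [0.85,0.85,0.85,0.85]
}}

```text
time: 2.12
tool_pos: [0.3772, -0.2918, 0.0027]
tool_rot: [-3.14, 0.001, 0.42]
contact_force: [0.7, 0.2, -0.1]
opening: 0.0782
grip_force: 0.0
```

```bash
python3 - <<'E'
from h import *
s=telemetry.observe(); p=s["tool_pos"];print(p,s["contact_force"],s["qpos"]); 
a=eyes.read_camera("scene")[95:175,110:210]
cv2.imwrite("pics/c5.png",cv2.resize(a,(750,600),interpolation=cv2.INTER_CUBIC)[:,:,::-1])
for q in (p,p+[0,0,.03],p-[.03,0,0]): print((proj("scene",q)-[110,95]+.5)*7.5)
E
```

```text
[ 0.37718146 -0.29177326  0.00265155] [ 0.68861108  0.17540439 -0.05025708] [-8.19292265e-01  5.14784817e-01  1.88539556e+00 -5.23228255e-05
  7.43080515e-01  3.31713717e-01]
[393.75 417.75]
[384.  364.5]
[429.   389.25]
```

View pics/c5.png

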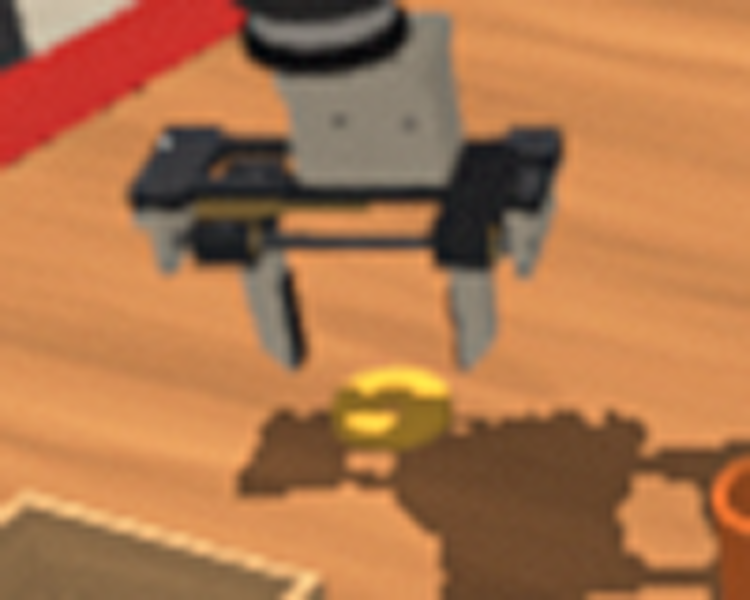

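The image offset matches +30 mm in z: the real tips seem to be about 30 mm above the reported TCP. A safe test is to close to just under the ring diameter and see whether it grips.

Request:
{"method": "apply_moves", "body": {
  "delta_pos": [
    [0,0,0],
    [0,0,0],
    [0,0,0],
    [0,0,0],
    [0,0,0],
    [0,0,0]
  ],
  "dr": [
    [0,0,0],
    [0,0,0],
    [0,0,0],
    [0,0,0],
    [0,0,0],
    [0,0,0]
  ],
  "jaw": [0.55,0.55,0.55,0.55,0.55,0.55],
  "force": 10
}}

```text
time: 2.67
tool_pos: [0.3776, -0.2923, 0.0034]
tool_rot: [3.141, -0.0, 0.42]
contact_force: [-0.4, 0.2, -0.2]
opening: 0.0509
grip_force: 0.0
```

There was no grip at 51 mm, so the fingers really end about 30 mm above the reported TCP. I'll allow for this with commanded z = wanted − 0.03 and descend with the force checked.

Request:
{"method": "apply_moves", "body": {
  "delta_pos": [
    [0,0,0],
    [0,0,0],
    [0,0,0],
    [0,0,0],
    [0,0,-0.025],
    [0,0,-0.05],
    [0,0,-0.05],
    [0,0,-0.05]
  ],
  "dr": [
    [0,0,0],
    [0,0,0],
    [0,0,0],
    [0,0,0],
    [0,0,0],
    [0,0,0],
    [0,0,0],
    [0,0,0]
  ],
  "jaw": [0.85,0.85,0.85,0.85,0.85,0.85,0.85,0.85]
}}

```text
time: 3.33
tool_pos: [0.3772, -0.2918, -0.0173]
tool_rot: [-3.14, 0.001, 0.42]
contact_force: [0.1, -1.4, -0.3]
opening: 0.0781
grip_force: 0.0
```

Request:
{"method": "apply_moves", "body": {
  "delta_pos": [
    [0,0,-0.01],
    [0,0,-0.02],
    [0,0,-0.02],
    [0,0,-0.02]
  ],
  "dr": [
    [0,0,0],
    [0,0,0],
    [0,0,0],
    [0,0,0]
  ],
  "jaw": [0.85,0.85,0.85,0.85]
}}

```text
time: 3.67
tool_pos: [0.3775, -0.2921, -0.0248]
tool_rot: [-3.141, 0.0, 0.42]
contact_force: [0.1, 0.6, 0.0]
opening: 0.0782
grip_force: 0.0
```

Request:
{"method": "apply_moves", "body": {
  "delta_pos": [
    [0,0,0],
    [0,0,0],
    [0,0,0],
    [0,0,0],
    [0,0,0],
    [0,0,0]
  ],
  "dr": [
    [0,0,0],
    [0,0,0],
    [0,0,0],
    [0,0,0],
    [0,0,0],
    [0,0,0]
  ],
  "jaw": [0.3,0.3,0.3,0.3,0.3,0.3],
  "force": 20
}}

```text
time: 4.17
tool_pos: [0.3777, -0.2923, -0.0245]
tool_rot: [3.141, -0.0, 0.42]
contact_force: [0.4, -1.0, 1.6]
opening: 0.0569
grip_force: 20.0
```

Request:
{"method": "apply_moves", "body": {
  "delta_pos": [
    [0,0,0.1],
    [0,0,0.2],
    [0,0,0.265],
    [0.075,0.07,0.265],
    [0.15,0.14,0.265],
    [0.225,0.21,0.265],
    [0.3,0.28,0.265],
    [0.3,0.28,0.265]
  ],
  "dr": [
    [0,0,0],
    [0,0,0],
    [0,0,0],
    [0,0,0],
    [0,0,0],
    [0,0,0],
    [0,0,0],
    [0,0,0]
  ],
  "jaw": [0.3,0.3,0.3,0.3,0.3,0.3,0.3,0.3]
}}

```text
time: 4.83
tool_pos: [0.5019, -0.1756, 0.0816]
tool_rot: [3.141, -0.003, 0.425]
contact_force: [-0.2, -0.4, 0.0]
opening: 0.0568
grip_force: 20.0
```

Request:
{"method": "apply_moves", "body": {
  "delta_pos": [
    [0.07,0.065,0],
    [0.14,0.13,0],
    [0.21,0.195,0],
    [0.28,0.26,0],
    [0.35,0.325,0],
    [0.42,0.39,0],
    [0.498,0.458,0],
    [0.498,0.458,0]
  ],
  "dr": [
    [0,0,0],
    [0,0,0],
    [0,0,0],
    [0,0,0],
    [0,0,0],
    [0,0,0],
    [0,0,0],
    [0,0,0]
  ],
  "jaw": [0.3,0.3,0.3,0.3,0.3,0.3,0.3,0.3]
}}

```text
time: 5.5
tool_pos: [0.7006, 0.0085, 0.08]
tool_rot: [-3.141, -0.003, 0.424]
contact_force: [-2.7, -0.4, -0.1]
opening: 0.0567
grip_force: 20.0
```

```bash
python3 - <<'E'
from h import *
t=eyes.read_camera("top");a=eyes.read_camera("scene");t=eyes.read_camera("top")
s=telemetry.observe(); p=s["tool_pos"];print(p,s["tool_rot"],s["qpos"],s["grip_force"])
C=np.zeros((500,800,3),np.uint8)
C[:,:400]=cv2.resize(a[160:240,145:209],(400,500),interpolation=cv2.INTER_CUBIC); C[:400,400:]=cv2.resize(t[90:170,270:350],(400,400),interpolation=cv2.INTER_CUBIC)
cv2.imwrite("pics/c6.png",C[:,:,::-1])
E
```

```text
[0.69617403 0.00301811 0.08032503] [-3.14115565e+00  1.84776407e-03  4.20665445e-01] [-1.05350182e-01  7.53473035e-01  1.13364125e+00 -5.78181910e-04
  1.25629580e+00  1.04496046e+00] 19.9998764321208
```

View pics/c6.png

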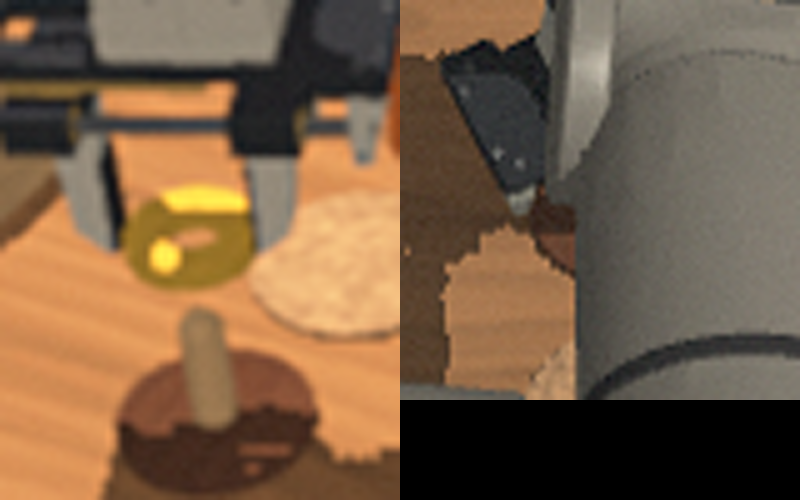

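The ring is held level at about (190,238), above the post tip at (203,318). I'll fit the ring's position.

```bash
cat >> h.py <<'E'
def bbox_pred(n,x,y,z,r,h=.013):
    t=np.linspace(0,2*np.pi,72); P=np.array([proj(n,[x+r*np.cos(a),y+r*np.sin(a),zz]) for a in t for zz in(z,z+h)])
    return P.min(0),P.max(0)
E
python3 - <<'E'
from h import *
a=cv2.imread("pics/c6.png")[:,:400]
print("tip seen",(np.array([203,318])+.5)/6.25-.5+[145,160],"pred tip top centre",proj("scene",[.697,.003,.066]))
m=cv2.inRange(cv2.cvtColor(a,cv2.COLOR_BGR2HSV),(22,170,60),(33,255,255)); m[:180]=0
c=max(cv2.findContours(m,0,1)[0],key=len); x,y,w,h=cv2.boundingRect(c)
print("seen",np.array([[x,y],[x+w,y+h]])/6.25-.5+[145,160])
for z in(.102,.106,.11): print(z,*bbox_pred("scene",.696,.003,z,.029))
E
```

```text
tip seen [177.06 210.46] pred tip top centre [176.6 210.3]
seen [[171.06 189.42]
 [183.54 192.94]]
0.102 [163.3 189.4] [186.1 206.9]
0.106 [163.1 188.2] [185.9 205.7]
0.11 [162.9 187. ] [185.8 204.5]
```

Request:
{"method": "apply_moves", "body": {
  "delta_pos": [
    [0,0,-0.06],
    [0,0,-0.08],
    [0,0,-0.095],
    [0,0,-0.105],
    [0,0,-0.115],
    [0,0,-0.125],
    [0,0,-0.125],
    [0,0,-0.125]
  ],
  "dr": [
    [0,0,0],
    [0,0,0],
    [0,0,0],
    [0,0,0],
    [0,0,0],
    [0,0,0],
    [0,0,0],
    [0,0,0]
  ],
  "jaw": [0.3,0.3,0.3,0.3,0.3,0.3,0.3,0.3]
}}

```text
time: 6.32
tool_pos: [0.6969, 0.0029, 0.0316]
tool_rot: [3.141, -0.0, 0.42]
contact_force: [0.7, -0.3, -0.1]
opening: 0.0567
grip_force: 20.0
```

Request:
{"method": "apply_moves", "body": {
  "delta_pos": [
    [0,0,-0.02],
    [0,0,-0.04],
    [0,0,-0.06],
    [0,0,-0.08],
    [0,0,-0.1],
    [0,0,-0.11],
    [0,0,-0.11],
    [0,0,-0.11]
  ],
  "dr": [
    [0,0,0],
    [0,0,0],
    [0,0,0],
    [0,0,0],
    [0,0,0],
    [0,0,0],
    [0,0,0],
    [0,0,0]
  ],
  "jaw": [0.3,0.3,0.3,0.3,0.3,0.3,0.3,0.3]
}}

```text
time: 6.98
tool_pos: [0.6968, 0.003, -0.0131]
tool_rot: [-3.141, 0.0, 0.42]
contact_force: [-0.4, -0.2, -0.3]
opening: 0.0571
grip_force: 20.0
```

Request:
{"method": "apply_moves", "body": {
  "delta_pos": [
    [0,0,0],
    [0,0,0],
    [0,0,0],
    [0,0,0],
    [0,0,0],
    [0,0,0.05],
    [0,0,0.15],
    [0,0,0.25]
  ],
  "dr": [
    [0,0,0],
    [0,0,0],
    [0,0,0],
    [0,0,0],
    [0,0,0],
    [0,0,0],
    [0,0,0],
    [0,0,0]
  ],
  "jaw": [0.85,0.85,0.85,0.85,0.85,0.85,0.85,0.85]
}}

```text
time: 7.65
tool_pos: [0.6954, 0.0031, 0.0866]
tool_rot: [-3.139, 0.004, 0.42]
contact_force: [1.1, 0.2, 0.2]
opening: 0.0781
grip_force: 0.0
```

```bash
python3 - <<'E'
from h import *
a=eyes.read_camera("scene");a=eyes.read_camera("scene");t=eyes.read_camera("top")
s=telemetry.observe(); p=s["tool_pos"];print(s["time"],p,s["contact_force"])
cv2.imwrite("pics/c7.png",cv2.resize(a[110:270,130:350],(800,582),interpolation=cv2.INTER_CUBIC)[:,:,::-1])
E
```

```text
7.8 [0.69950791 0.00275214 0.09218075] [-0.52941822  0.18712023 -0.68591334]
```

View pics/c7.png

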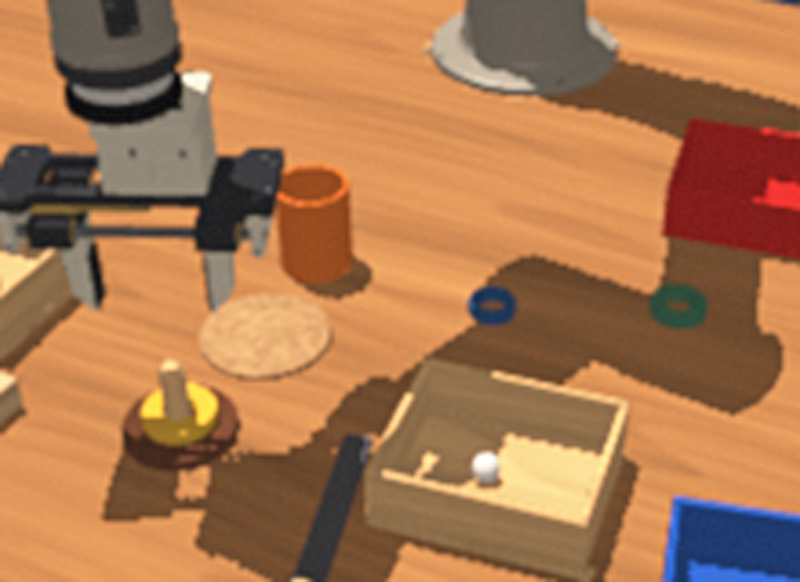

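Yellow is fully down the post, and no red ring exists. Next is green.

Request:
{"method": "apply_moves", "body": {
  "delta_pos": [
    [-0.07,0.07,0],
    [-0.14,0.14,0],
    [-0.21,0.21,0],
    [-0.28,0.28,0],
    [-0.35,0.35,0],
    [-0.42,0.42,0],
    [-0.5,0.5,0],
    [-0.5,0.5,0]
  ],
  "dr": [
    [0,0,0],
    [0,0,0],
    [0,0,0],
    [0,0,0],
    [0,0,0],
    [0,0,0],
    [0,0,0],
    [0,0,0]
  ],
  "jaw": [0.85,0.85,0.85,0.85,0.85,0.85,0.85,0.85]
}}

```text
time: 8.47
tool_pos: [0.4906, 0.2065, 0.0861]
tool_rot: [-3.139, 0.005, 0.424]
contact_force: [0.0, 0.9, 0.1]
opening: 0.0781
grip_force: 0.0
```

Request:
{"method": "apply_moves", "body": {
  "delta_pos": [
    [-0.07,0.07,-0.04],
    [-0.14,0.14,-0.08],
    [-0.21,0.21,-0.1],
    [-0.262,0.264,-0.12],
    [-0.262,0.264,-0.12],
    [-0.262,0.264,-0.12]
  ],
  "dr": [
    [0,0,0],
    [0,0,0],
    [0,0,0],
    [0,0,0],
    [0,0,0],
    [0,0,0]
  ],
  "jaw": [0.85,0.85,0.85,0.85,0.85,0.85]
}}

```text
time: 8.97
tool_pos: [0.3903, 0.309, 0.0382]
tool_rot: [3.141, 0.003, 0.423]
contact_force: [0.9, -0.7, 0.8]
opening: 0.078
grip_force: 0.0
```

```bash
cat >> h.py <<'E'
def seg(i,n,x0,y0,x1,y1,a,b,s,z=.0085):
    m=cv2.inRange(cv2.cvtColor(i[y0:y1,x0:x1],cv2.COLOR_RGB2HSV),(a,s,25),(b,255,255))
    c=max(cv2.findContours(m,cv2.RETR_EXTERNAL,cv2.CHAIN_APPROX_NONE)[0],key=len)
    x,y,w,h=cv2.boundingRect(c); u,v=x0+x+w/2-.5,y0+y+h/2-.5
    print(n,(u,v),w,h,ray(n,u,v,z))
E
python3 - <<'E'
from h import *
a=eyes.read_camera("scene")
s=telemetry.observe();print(s["time"],s["tool_pos"],s["tool_rot"])
seg(a,"scene",290,175,345,215,50,95,80); seg(a,"scene",250,180,280,205,100,125,100)
seg(a,"scene",200,145,240,175,5,14,180,.085)
E
```

```text
9.0167 [0.39175423 0.30853007 0.03873628] [3.14111540e+00 9.65765360e-04 4.21296069e-01]
scene (316.5, 194.0) 14 11 [0.3942 0.3103]
scene (264.5, 193.5) 12 10 [0.4608 0.1617]
scene (215.0, 164.5) 21 20 [0.4819 0.0011]
```

Request:
{"method": "apply_moves", "body": {
  "delta_pos": [
    [0,0,-0.05],
    [0,0,-0.1],
    [0,0,-0.14],
    [0,0,-0.16],
    [0,0,-0.16],
    [0,0,-0.16]
  ],
  "dr": [
    [0,0,0],
    [0,0,0],
    [0,0,0],
    [0,0,0],
    [0,0,0],
    [0,0,0]
  ],
  "jaw": [0.85,0.85,0.85,0.85,0.85,0.85]
}}

```text
time: 9.52
tool_pos: [0.3928, 0.308, -0.0246]
tool_rot: [3.141, 0.0, 0.418]
contact_force: [0.6, 0.1, 0.5]
opening: 0.078
grip_force: 0.0
```

Request:
{"method": "apply_moves", "body": {
  "delta_pos": [
    [0,0,0],
    [0,0,0],
    [0,0,0],
    [0,0,0],
    [0,0,0],
    [0,0,0],
    [0,0,0],
    [0,0,0]
  ],
  "dr": [
    [0,0,0],
    [0,0,0],
    [0,0,0],
    [0,0,0],
    [0,0,0],
    [0,0,0],
    [0,0,0],
    [0,0,0]
  ],
  "jaw": [0.25,0.25,0.25,0.25,0.25,0.25,0.25,0.25]
}}

```text
time: 10.18
tool_pos: [0.3922, 0.3088, -0.0243]
tool_rot: [3.142, -0.001, 0.42]
contact_force: [-0.6, -0.5, 5.9]
opening: 0.0484
grip_force: 20.0
```

Request:
{"method": "apply_moves", "body": {
  "delta_pos": [
    [0,0,0.1],
    [0,0,0.2],
    [0,0,0.265],
    [0.07,-0.07,0.265],
    [0.14,-0.14,0.265],
    [0.21,-0.21,0.265],
    [0.27,-0.27,0.265],
    [0.27,-0.27,0.265]
  ],
  "dr": [
    [0,0,0],
    [0,0,0],
    [0,0,0],
    [0,0,0],
    [0,0,0],
    [0,0,0],
    [0,0,0],
    [0,0,0]
  ],
  "jaw": [0.25,0.25,0.25,0.25,0.25,0.25,0.25,0.25]
}}

```text
time: 10.85
tool_pos: [0.5043, 0.1966, 0.0813]
tool_rot: [3.139, -0.002, 0.415]
contact_force: [-0.9, 0.1, -1.1]
opening: 0.0487
grip_force: 20.0
```

Request:
{"method": "apply_moves", "body": {
  "delta_pos": [
    [0.07,-0.07,0],
    [0.14,-0.14,0],
    [0.21,-0.21,0],
    [0.28,-0.28,0],
    [0.35,-0.35,0],
    [0.42,-0.42,0],
    [0.492,-0.494,0],
    [0.492,-0.494,0]
  ],
  "dr": [
    [0,0,0],
    [0,0,0],
    [0,0,0],
    [0,0,0],
    [0,0,0],
    [0,0,0],
    [0,0,0],
    [0,0,0]
  ],
  "jaw": [0.25,0.25,0.25,0.25,0.25,0.25,0.25,0.25]
}}

```text
time: 11.52
tool_pos: [0.7004, -0.0032, 0.0798]
tool_rot: [3.139, -0.001, 0.415]
contact_force: [-0.8, 0.0, -0.1]
opening: 0.0488
grip_force: 20.0
```

Request:
{"method": "apply_moves", "body": {
  "delta_pos": [
    [0,0,0],
    [0,0,0],
    [0,0,0],
    [0,0,-0.04],
    [0,0,-0.08],
    [0,0,-0.1],
    [0,0,-0.11],
    [0,0,-0.12]
  ],
  "dr": [
    [0,0,0],
    [0,0,0],
    [0,0,0],
    [0,0,0],
    [0,0,0],
    [0,0,0],
    [0,0,0],
    [0,0,0]
  ],
  "jaw": [0.25,0.25,0.25,0.25,0.25,0.25,0.25,0.25]
}}

```text
time: 12.18
tool_pos: [0.697, 0.0039, 0.0339]
tool_rot: [3.141, -0.001, 0.421]
contact_force: [-0.3, 0.1, 0.9]
opening: 0.0486
grip_force: 20.0
```

```bash
python3 - <<'E'
from h import *
a=eyes.read_camera("scene")
s=telemetry.observe();print(s["time"],s["tool_pos"],s["contact_force"],s["opening"])
seg(a,"scene",150,170,210,235,50,95,80)
print(bbox_pred("scene",.6967,.0033,.056,.025))
E
```

```text
12.2333 [0.69666082 0.00370309 0.03310778] [0.8772404  0.68891909 0.34173687] 0.04871913940922557
scene (176.0, 210.0) 17 13 [ 0.6443 -0.0443]
(array([167.3, 203.5]), array([186.5, 219.2]))
```

Request:
{"method": "apply_moves", "body": {
  "delta_pos": [
    [0,0,-0.02],
    [0,0,-0.04],
    [0,0,-0.06],
    [0,0,-0.075],
    [0,0,-0.084],
    [0,0,-0.084],
    [0,0,-0.084]
  ],
  "dr": [
    [0,0,0],
    [0,0,0],
    [0,0,0],
    [0,0,0],
    [0,0,0],
    [0,0,0],
    [0,0,0]
  ],
  "jaw": [0.25,0.25,0.25,0.25,0.25,0.25,0.25]
}}

```text
time: 12.82
tool_pos: [0.6969, 0.0029, -0.0006]
tool_rot: [3.142, 0.0, 0.42]
contact_force: [1.7, 1.0, -1.3]
opening: 0.0485
grip_force: 20.0
```

Request:
{"method": "apply_moves", "body": {
  "delta_pos": [
    [0,0,0],
    [0,0,0],
    [0,0,0],
    [0,0,0],
    [0,0,0],
    [0,0,0.05],
    [0,0,0.14],
    [0,0,0.22]
  ],
  "dr": [
    [0,0,0],
    [0,0,0],
    [0,0,0],
    [0,0,0],
    [0,0,0],
    [0,0,0],
    [0,0,0],
    [0,0,0]
  ],
  "jaw": [0.85,0.85,0.85,0.85,0.85,0.85,0.85,0.85]
}}

```text
time: 13.48
tool_pos: [0.696, 0.003, 0.0881]
tool_rot: [-3.141, 0.002, 0.42]
contact_force: [0.7, -0.4, 1.6]
opening: 0.0781
grip_force: 0.0
```

```bash
python3 - <<'E'
from h import *
a=eyes.read_camera("scene")
s=telemetry.observe();print(s["time"],s["tool_pos"],s["contact_force"],s["opening"])
seg(a,"scene",150,170,210,245,50,95,80)
print(bbox_pred("scene",.6967,.0033,.023,.025))
seg(a,"scene",250,175,290,215,100,125,100)
E
```

```text
13.5333 [0.70030812 0.00271436 0.09690541] [ 2.75141128 -0.40018437  5.06188164] 0.07791032669205837
scene (178.5, 220.0) 16 13 [ 0.6779 -0.0125]
(array([169. , 212.5]), array([187.8, 228.1]))
scene (265.0, 193.5) 11 10 [0.4602 0.1631]
```

Request:
{"method": "apply_moves", "body": {
  "delta_pos": [
    [-0.085,0.056,0],
    [-0.17,0.113,0],
    [-0.255,0.17,0],
    [-0.34,0.227,0],
    [-0.425,0.283,0],
    [-0.51,0.34,0],
    [-0.593,0.396,-0.05],
    [-0.593,0.396,-0.1]
  ],
  "dr": [
    [0,0,0],
    [0,0,0],
    [0,0,0],
    [0,0,0],
    [0,0,0],
    [0,0,0],
    [0,0,0],
    [0,0,0]
  ],
  "jaw": [0.75,0.75,0.75,0.75,0.75,0.75,0.75,0.75]
}}

```text
time: 14.2
tool_pos: [0.4549, 0.1641, 0.0486]
tool_rot: [-3.141, 0.0, 0.423]
contact_force: [0.6, 0.0, -0.5]
opening: 0.0689
grip_force: 0.0
```

Request:
{"method": "apply_moves", "body": {
  "delta_pos": [
    [0,0,0],
    [0,0,0],
    [0,0,-0.04],
    [0,0,-0.08],
    [0,0,-0.12],
    [0,0,-0.16],
    [0,0,-0.181],
    [0,0,-0.181]
  ],
  "dr": [
    [0,0,0],
    [0,0,0],
    [0,0,0],
    [0,0,0],
    [0,0,0],
    [0,0,0],
    [0,0,0],
    [0,0,0]
  ],
  "jaw": [0.75,0.75,0.75,0.75,0.75,0.75,0.75,0.75]
}}

```text
time: 14.87
tool_pos: [0.4602, 0.1606, -0.0254]
tool_rot: [-3.141, 0.001, 0.418]
contact_force: [-0.7, 0.4, 0.6]
opening: 0.0689
grip_force: 0.0
```

Request:
{"method": "apply_moves", "body": {
  "delta_pos": [
    [0,0,0],
    [0,0,0],
    [0,0,0],
    [0,0,0],
    [0,0,0],
    [0,0,0],
    [0,0,0],
    [0,0,0]
  ],
  "dr": [
    [0,0,0],
    [0,0,0],
    [0,0,0],
    [0,0,0],
    [0,0,0],
    [0,0,0],
    [0,0,0],
    [0,0,0]
  ],
  "jaw": [0.15,0.15,0.15,0.15,0.15,0.15,0.15,0.15]
}}

```text
time: 15.53
tool_pos: [0.4601, 0.1615, -0.024]
tool_rot: [3.141, -0.001, 0.42]
contact_force: [-0.8, -0.4, 5.8]
opening: 0.0412
grip_force: 20.0
```

Request:
{"method": "apply_moves", "body": {
  "delta_pos": [
    [0,0,0.1],
    [0,0,0.2],
    [0,0,0.265],
    [0.085,-0.056,0.265],
    [0.17,-0.113,0.265],
    [0.255,-0.17,0.265],
    [0.34,-0.227,0.265],
    [0.34,-0.227,0.265]
  ],
  "dr": [
    [0,0,0],
    [0,0,0],
    [0,0,0],
    [0,0,0],
    [0,0,0],
    [0,0,0],
    [0,0,0],
    [0,0,0]
  ],
  "jaw": [0.15,0.15,0.15,0.15,0.15,0.15,0.15,0.15]
}}

```text
time: 16.2
tool_pos: [0.6011, 0.066, 0.0811]
tool_rot: [3.138, -0.004, 0.416]
contact_force: [-1.6, -0.5, -0.5]
opening: 0.0412
grip_force: 20.0
```

Request:
{"method": "apply_moves", "body": {
  "delta_pos": [
    [0.08,-0.055,0],
    [0.16,-0.107,0],
    [0.22,-0.147,0],
    [0.253,-0.169,0],
    [0.253,-0.169,0],
    [0.253,-0.169,0],
    [0.253,-0.169,0],
    [0.253,-0.169,0]
  ],
  "dr": [
    [0,0,0],
    [0,0,0],
    [0,0,0],
    [0,0,0],
    [0,0,0],
    [0,0,0],
    [0,0,0],
    [0,0,0]
  ],
  "jaw": [0.15,0.15,0.15,0.15,0.15,0.15,0.15,0.15]
}}

```text
time: 16.87
tool_pos: [0.6957, 0.0041, 0.0813]
tool_rot: [-3.141, 0.001, 0.421]
contact_force: [0.1, 0.6, -1.0]
opening: 0.041
grip_force: 20.0
```

Request:
{"method": "apply_moves", "body": {
  "delta_pos": [
    [0,0,-0.04],
    [0,0,-0.07],
    [0,0,-0.085],
    [0,0,-0.1],
    [0,0,-0.11],
    [0,0,-0.12],
    [0,0,-0.12]
  ],
  "dr": [
    [0,0,0],
    [0,0,0],
    [0,0,0],
    [0,0,0],
    [0,0,0],
    [0,0,0],
    [0,0,0]
  ],
  "jaw": [0.15,0.15,0.15,0.15,0.15,0.15,0.15]
}}

```text
time: 17.45
tool_pos: [0.6964, 0.003, 0.0326]
tool_rot: [-3.141, 0.001, 0.42]
contact_force: [0.3, -0.8, -0.2]
opening: 0.0406
grip_force: 20.0
```

Request:
{"method": "apply_moves", "body": {
  "delta_pos": [
    [0,0,-0.02],
    [0,0,-0.035],
    [0,0,-0.045],
    [0,0,-0.052],
    [0,0,-0.052]
  ],
  "dr": [
    [0,0,0],
    [0,0,0],
    [0,0,0],
    [0,0,0],
    [0,0,0]
  ],
  "jaw": [0.15,0.15,0.15,0.15,0.15]
}}

```text
time: 17.87
tool_pos: [0.6967, 0.0029, 0.0123]
tool_rot: [-3.142, 0.0, 0.42]
contact_force: [-0.3, 0.3, -0.3]
opening: 0.0412
grip_force: 20.0
```

Request:
{"method": "apply_moves", "body": {
  "delta_pos": [
    [0,0,0],
    [0,0,0],
    [0,0,0],
    [0,0,0],
    [0,0,0],
    [0,0,0.06],
    [0,0,0.16],
    [0,0,0.25]
  ],
  "dr": [
    [0,0,0],
    [0,0,0],
    [0,0,0],
    [0,0,0],
    [0,0,0],
    [0,0,0],
    [0,0,0],
    [0,0,0]
  ],
  "jaw": [0.95,0.95,0.95,0.95,0.95,0.95,0.95,0.95]
}}

```text
time: 18.53
tool_pos: [0.6961, 0.0031, 0.113]
tool_rot: [-3.14, 0.002, 0.42]
contact_force: [0.9, 0.4, -0.1]
opening: 0.0867
grip_force: 0.0
```

Request:
{"method": "apply_moves", "body": {
  "delta_pos": [
    [-0.1,0,0.05],
    [-0.2,0,0.1],
    [-0.3,0,0.1],
    [-0.3,0,0.1],
    [-0.3,0,0.1]
  ],
  "dr": [
    [0,0,0],
    [0,0,0],
    [0,0,0],
    [0,0,0],
    [0,0,0]
  ],
  "jaw": [1,1,1,1,1]
}}

```text
time: 18.95
tool_pos: [0.5746, 0.0032, 0.1534]
tool_rot: [-3.141, 0.001, 0.42]
contact_force: [-0.1, -0.3, 0.4]
opening: 0.092
grip_force: 0.0
```

```bash
python3 - <<'E'
from h import *
a=eyes.read_camera("scene");t=eyes.read_camera("top")
s=telemetry.observe();print(s["time"],s["tool_pos"],s["qpos"])
C=np.zeros((560,800,3),np.uint8)
C[:,:480]=cv2.resize(a[140:280,150:270],(480,560),interpolation=cv2.INTER_CUBIC); C[:400,480:]=cv2.resize(t[105:235,285:389],(320,400),interpolation=cv2.INTER_CUBIC)
cv2.imwrite("pics/c8.png",C[:,:,::-1])
E
```

```text
19.05 [0.57809005 0.00281267 0.15326674] [-1.27653131e-01  4.71866460e-01  1.44070293e+00 -4.70148621e-05
  1.22651813e+00  1.02349547e+00]
```

View pics/c8.png

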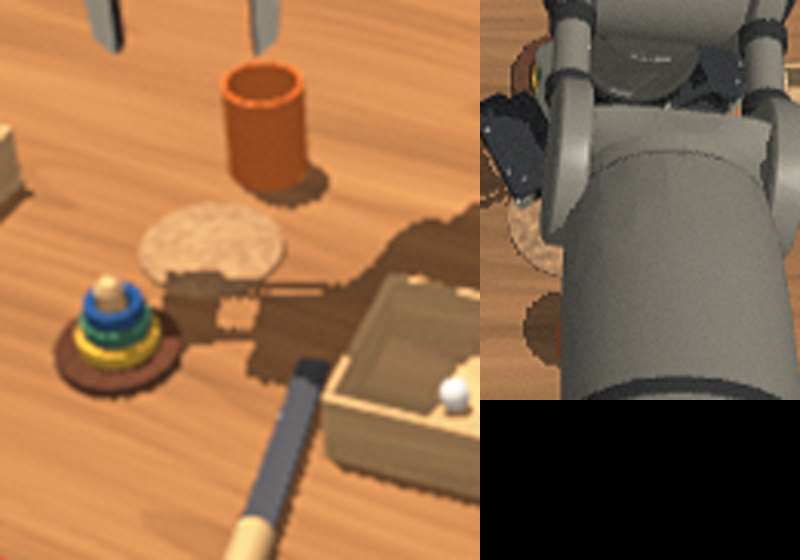

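All three rings are stacked as yellow, green, blue, and the cup is unmoved, with its rim at (263,84) in the crop. Next I turn the wrist and go above the cup.

Request:
{"method": "apply_moves", "body": {
  "delta_pos": [
    [-0.07,-0.008,0],
    [-0.14,-0.016,0],
    [-0.21,-0.024,0],
    [-0.289,-0.033,0],
    [-0.289,-0.033,0]
  ],
  "dr": [
    [0,0,0.24],
    [0,0,0.48],
    [0,0,0.72],
    [0,0,0.96],
    [0,0,1]
  ],
  "jaw": [1,1,1,1,1]
}}

```text
time: 19.47
tool_pos: [0.4575, -0.0102, 0.1517]
tool_rot: [-3.138, 0.003, 0.926]
contact_force: [0.9, 1.2, 0.2]
opening: 0.0921
grip_force: 0.0
```

Request:
{"method": "apply_moves", "body": {
  "delta_pos": [
    [0,0,0],
    [0,0,0],
    [0,0,0],
    [0,0,0],
    [0,0,0]
  ],
  "dr": [
    [0,0,0.24],
    [0,0,0.48],
    [0,0,0.72],
    [0,0,0.96],
    [0,0,1]
  ],
  "jaw": [1,1,1,1,1]
}}

```text
time: 19.88
tool_pos: [0.4633, -0.0105, 0.1525]
tool_rot: [3.14, 0.0, 1.424]
contact_force: [-0.8, 0.0, 0.3]
opening: 0.0918
grip_force: 0.0
```

Request:
{"method": "apply_moves", "body": {
  "delta_pos": [
    [0,0,0],
    [0,0,0],
    [0,0,0],
    [0,0,-0.06],
    [0,0,-0.12],
    [0,0,-0.12]
  ],
  "dr": [
    [0,0,0.24],
    [0,0,0.48],
    [0,0,0.6],
    [0,0,0.6],
    [0,0,0.6],
    [0,0,0.6]
  ],
  "jaw": [1,1,1,1,1,1]
}}

```text
time: 20.38
tool_pos: [0.46, -0.01, 0.1011]
tool_rot: [-3.136, -0.002, 1.717]
contact_force: [-1.3, 0.6, -1.1]
opening: 0.0919
grip_force: 0.0
```

```bash
python3 - <<'E'
from h import *
a=eyes.read_camera("scene");t=eyes.read_camera("top")
s=telemetry.observe();print(s["time"],s["tool_pos"],s["tool_rot"],s["qpos"])
# cup bbox in scene vs model
hsv=cv2.cvtColor(a[150:195,195:240],cv2.COLOR_RGB2HSV);m=cv2.inRange(hsv,(4,190,60),(12,255,255))
n,l,st,c=cv2.connectedComponentsWithStats(m);i=1+st[1:,4].argmax();print(st[i,:4]+[195,150,0,0])
print(bbox_pred("scene",.461,-.010,0,.033,.085))
E
```

```text
20.4833 [ 0.46182172 -0.01026644  0.10432593] [-3.14037986e+00 -5.01395930e-04  1.71783483e+00] [-1.88437935e-01  3.31380284e-01  1.82225383e+00  8.87587434e-05
  9.89268802e-01 -3.35525550e-01]
[206 156  21  32]
(array([204.8, 154.8]), array([226.9, 188. ]))
```

Request:
{"method": "apply_moves", "body": {
  "delta_pos": [
    [0,0,-0.05],
    [0,0,-0.1],
    [0,0,-0.14],
    [0,0,-0.18],
    [0,0,-0.21],
    [0,0,-0.222],
    [0,0,-0.222],
    [0,0,-0.222]
  ],
  "dr": [
    [0,0,0],
    [0,0,0],
    [0,0,0],
    [0,0,0],
    [0,0,0],
    [0,0,0],
    [0,0,0],
    [0,0,0]
  ],
  "jaw": [1,1,1,1,1,1,1,1]
}}

```text
time: 21.15
tool_pos: [0.4623, -0.0104, 0.0167]
tool_rot: [3.14, 0.001, 1.719]
contact_force: [-0.4, -0.4, -0.4]
opening: 0.0916
grip_force: 0.0
```

Request:
{"method": "apply_moves", "body": {
  "delta_pos": [
    [0,0,0],
    [0,0,0],
    [0,0,0],
    [0,0,0],
    [0,0,0],
    [0,0,0],
    [0,0,0],
    [0,0,0]
  ],
  "dr": [
    [0,0,0],
    [0,0,0],
    [0,0,0],
    [0,0,0],
    [0,0,0],
    [0,0,0],
    [0,0,0],
    [0,0,0]
  ],
  "jaw": [0.4,0.4,0.4,0.4,0.4,0.4,0.4,0.4],
  "force": 35
}}

```text
time: 21.82
tool_pos: [0.4613, -0.0103, 0.0161]
tool_rot: [3.141, 0.0, 1.72]
contact_force: [-1.2, 0.6, 5.9]
opening: 0.0664
grip_force: 35.0
```

Request:
{"method": "apply_moves", "body": {
  "delta_pos": [
    [0,0,0.06],
    [0,0,0.12],
    [0,0,0.2],
    [0,0,0.28],
    [0,0,0.36],
    [0,0,0.44],
    [0,0,0.45],
    [0,0,0.45]
  ],
  "dr": [
    [0,0,0],
    [0,0,0],
    [0,0,0],
    [0,0,0],
    [0,0,0],
    [0,0,0],
    [0,0,0],
    [0,0,0]
  ],
  "jaw": [0.4,0.4,0.4,0.4,0.4,0.4,0.4,0.4]
}}

```text
time: 22.48
tool_pos: [0.4622, -0.0104, 0.1973]
tool_rot: [3.137, 0.001, 1.72]
contact_force: [0.0, 0.1, -2.2]
opening: 0.0661
grip_force: 35.0
```

Request:
{"method": "apply_moves", "body": {
  "delta_pos": [
    [0,0,0],
    [0,0,0],
    [0,0,0],
    [0,0,0]
  ],
  "dr": [
    [0.2,0.03,0],
    [0.395,0.06,0],
    [0.395,0.06,0],
    [0.395,0.06,0]
  ],
  "jaw": [0.4,0.4,0.4,0.4]
}}

```text
time: 22.82
tool_pos: [0.4603, -0.0113, 0.1936]
tool_rot: [-3.137, -0.2, 1.716]
contact_force: [0.2, -0.7, -1.6]
opening: 0.0662
grip_force: 35.0
```

```bash
python3 - <<'E'
from h import *
s=telemetry.observe();print(s["time"],s["tool_pos"],s["tool_rot"],s["qpos"])
E
```

```text
22.8167 [ 0.46029064 -0.01126774  0.19358902] [-3.13707127 -0.19985927  1.71557039] [-0.32765358  0.26490312  1.66026604  0.18152856  1.31647537 -0.5274843 ]
```

q4 is positive for tipping toward +y, which has ample range. Next I turn the tilt direction to azimuth about 60° and carry the cup over the white-ball tray.

Request:
{"method": "apply_moves", "body": {
  "delta_pos": [
    [0.03,0.045,0.01],
    [0.07,0.1,0.01],
    [0.11,0.16,0.01],
    [0.15,0.22,0.01],
    [0.19,0.28,0.01],
    [0.23,0.34,0.01],
    [0.26,0.385,0.01],
    [0.26,0.385,0.01]
  ],
  "dr": [
    [0,0,-0.14],
    [0,0,-0.28],
    [0,0,-0.42],
    [0,0,-0.56],
    [0,0,-0.7],
    [0,0,-0.85],
    [0,0,-1],
    [0,0,-1]
  ],
  "jaw": [0.4,0.4,0.4,0.4,0.4,0.4,0.4,0.4]
}}

```text
time: 23.48
tool_pos: [0.5652, 0.1481, 0.1985]
tool_rot: [-3.141, -0.199, 1.22]
contact_force: [-1.1, 0.3, -1.6]
opening: 0.0666
grip_force: 35.0
```

Request:
{"method": "apply_moves", "body": {
  "delta_pos": [
    [0.03,0.045,0],
    [0.07,0.1,0],
    [0.11,0.16,0],
    [0.15,0.22,0],
    [0.19,0.28,0],
    [0.23,0.34,0],
    [0.262,0.385,0],
    [0.262,0.385,0]
  ],
  "dr": [
    [0,0,-0.05],
    [0,0,-0.1],
    [0,0,-0.15],
    [0,0,-0.2],
    [0,0,-0.25],
    [0,0,-0.34],
    [0,0,-0.34],
    [0,0,-0.34]
  ],
  "jaw": [0.4,0.4,0.4,0.4,0.4,0.4,0.4,0.4]
}}

```text
time: 24.15
tool_pos: [0.6698, 0.3017, 0.1975]
tool_rot: [-3.141, -0.199, 1.054]
contact_force: [-0.3, -0.6, -1.8]
opening: 0.0668
grip_force: 35.0
```

```bash
cat >> h.py <<'E'
def st():
    from scipy.spatial.transform import Rotation as R
    s=telemetry.observe(); d=R.from_euler("xyz",s["tool_rot"]).as_matrix()
    print(round(s["time"],2),"P",s["tool_pos"].round(4),"d",d[:,2].round(3),"y",d[:,1].round(3),"q",s["qpos"].round(3),"F",s["contact_force"].round(1))
E
python3 -c "
from h import *
a=eyes.read_camera('scene');st()"
```

```text
24.2 P [0.6691 0.2998 0.1975] d [ 0.096  0.171 -0.981] y [ 0.869 -0.495 -0.001] q [0.249 0.642 1.04  0.147 1.326 0.74 ] F [-0.4  0.1 -1.8]
```

Request:
{"method": "apply_moves", "body": {
  "delta_pos": [
    [0.005,0.01,0],
    [0.01,0.02,0],
    [0.016,0.03,0],
    [0.022,0.038,0],
    [0.027,0.044,0],
    [0.027,0.044,0]
  ],
  "dr": [
    [0.2,-0.114,0],
    [0.4,-0.228,0],
    [0.6,-0.342,0],
    [0.8,-0.456,0],
    [0.869,-0.495,0],
    [0.869,-0.495,0]
  ],
  "jaw": [0.4,0.4,0.4,0.4,0.4,0.4]
}}

```text
time: 24.7
tool_pos: [0.6784, 0.3129, 0.1968]
tool_rot: [-3.134, -0.696, 1.043]
contact_force: [-0.9, -0.8, -2.1]
opening: 0.0666
grip_force: 35.0
```

```bash
python3 -c "
from h import *
a=eyes.read_camera('scene');st()
cv2.imwrite('pics/c9.png',cv2.resize(a[110:290,150:390],(800,600),interpolation=cv2.INTER_CUBIC)[:,:,::-1])
p=telemetry.observe()['tool_pos'];print((proj('scene',p)-[150,110]+.5)*3.333)"
```

```text
24.75 P [0.6793 0.3136 0.1982] d [ 0.317  0.557 -0.767] y [ 0.867 -0.499 -0.004] q [0.074 0.513 1.479 0.765 0.876 0.174] F [-0.1  0.7 -2. ]
[462.9537 299.6367]
```

View pics/c9.png

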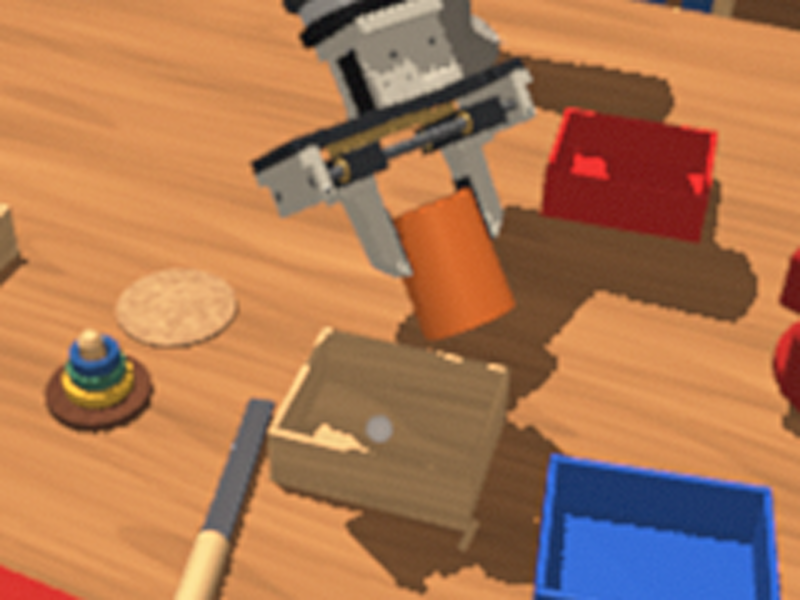

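The cup is held and tilted over the tray, with the fingertips at about (448,255) on average. I'll find out whether the 30 mm offset runs along the tool or along world z.

```bash
python3 -c "
from h import *
P=np.array([.6793,.3136,.1982]);d=np.array([.317,.557,-.767])
for q in (P,P-.03*d,P+[0,0,.03]): print((proj('scene',q)-[150,110]+.5)*3.333)
T=np.array([.643,.251,.055]);print((proj('scene',T)-[150,110]+.5)*3.333)
from scipy.spatial.transform import Rotation as R
"
```

```text
[462.9537 299.6367]
[446.622  258.6408]
[465.2868 264.6402]
[394.6272 392.9607]
```

Request:
{"method": "apply_moves", "body": {
  "delta_pos": [
    [0.005,0.01,-0.01],
    [0.01,0.02,-0.015],
    [0.012,0.03,-0.02],
    [0.016,0.035,-0.03],
    [0.016,0.035,-0.03],
    [0.016,0.035,-0.03]
  ],
  "dr": [
    [0.18,-0.1,0],
    [0.35,-0.2,0],
    [0.52,-0.3,0],
    [0.7,-0.4,0],
    [0.869,-0.495,0],
    [0.869,-0.495,0]
  ],
  "jaw": [0.4,0.4,0.4,0.4,0.4,0.4]
}}

```text
time: 25.25
tool_pos: [0.6858, 0.3289, 0.1841]
tool_rot: [-3.124, -1.2, 1.035]
contact_force: [-0.7, -0.4, -2.2]
opening: 0.0665
grip_force: 35.0
```

```bash
python3 -c "
from h import *
st()"
```

```text
25.25 P [0.6858 0.3289 0.1841] d [ 0.46   0.81  -0.362] y [ 0.868 -0.496 -0.006] q [-0.059  0.648  1.772  1.654  0.995 -0.78 ] F [-0.7 -0.4 -2.2]
```

Request:
{"method": "apply_moves", "body": {
  "delta_pos": [
    [0,0,0.01],
    [0,0,0.02],
    [0,0.003,0.03],
    [0,0.003,0.04],
    [0.003,0.006,0.05],
    [0.003,0.006,0.06],
    [0.003,0.006,0.06],
    [0.003,0.006,0.06]
  ],
  "dr": [
    [0.11,-0.062,0],
    [0.22,-0.124,0],
    [0.33,-0.186,0],
    [0.44,-0.248,0],
    [0.58,-0.33,0],
    [0.72,-0.41,0],
    [0.869,-0.495,0],
    [0.869,-0.495,0]
  ],
  "jaw": [0.4,0.4,0.4,0.4,0.4,0.4,0.4,0.4]
}}

```text
time: 25.92
tool_pos: [0.6873, 0.3333, 0.2075]
tool_rot: [-0.071, -1.443, -2.013]
contact_force: [-1.1, 0.4, -3.2]
opening: 0.0664
grip_force: 35.0
```

Request:
{"method": "apply_moves", "body": {
  "delta_pos": [
    [0,0,0],
    [0,0,0],
    [0,0,0],
    [0,0,0],
    [0,0,0],
    [0,0,0],
    [0,0,0],
    [0,0,0]
  ],
  "dr": [
    [0,0,0],
    [0,0,0],
    [0,0,0],
    [0,0,0],
    [0,0,0],
    [0,0,0],
    [0,0,0],
    [0,0,0]
  ],
  "jaw": [0.4,0.4,0.4,0.4,0.4,0.4,0.4,0.4]
}}

```text
time: 26.58
tool_pos: [0.6884, 0.3317, 0.2121]
tool_rot: [-0.022, -1.442, -2.067]
contact_force: [0.2, 0.4, -1.6]
opening: 0.066
grip_force: 35.0
```

```bash
python3 -c "
from h import *
st()
a=eyes.read_camera('scene');t=eyes.read_camera('top')
C=np.zeros((600,800,3),np.uint8)
C[:,:450]=cv2.resize(a[130:290,220:340],(450,600),interpolation=cv2.INTER_CUBIC)
C[:525,450:]=cv2.resize(t[100:205,185:255],(350,525),interpolation=cv2.INTER_CUBIC)
cv2.imwrite('pics/c10.png',C[:,:,::-1])"
```

```text
26.58 P [0.6884 0.3317 0.2121] d [0.491 0.862 0.129] y [ 0.869 -0.495 -0.003] q [-0.089  0.912  1.811  2.015  1.521 -1.189] F [ 0.2  0.4 -1.6]
```

View pics/c10.png

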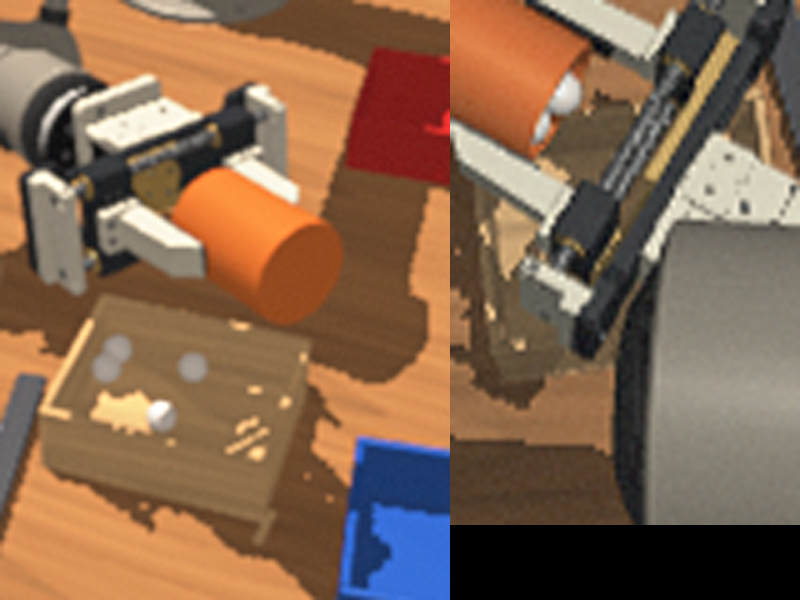

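Four balls are now in the tray and two are still at the cup mouth, at (565,95) and (545,130). I'll tilt further with a small shake.

Request:
{"method": "apply_moves", "body": {
  "delta_pos": [
    [0,0,0.01],
    [0,0,0.02],
    [0,0,0.03],
    [0,0,0.03],
    [0,0,0.03],
    [0,0,0.03],
    [0,0,0.03],
    [0,0,0.03]
  ],
  "dr": [
    [0.15,-0.085,0],
    [0.3,-0.17,0],
    [0.45,-0.255,0],
    [0.52,-0.3,0],
    [0.52,-0.3,0],
    [0.52,-0.3,0],
    [0.52,-0.3,0],
    [0.52,-0.3,0]
  ],
  "jaw": [0.4,0.4,0.4,0.4,0.4,0.4,0.4,0.4]
}}

```text
time: 27.35
tool_pos: [0.6885, 0.3315, 0.2247]
tool_rot: [-0.001, -1.142, -2.088]
contact_force: [-0.6, -0.4, -0.5]
opening: 0.0669
grip_force: 35.0
```

Request:
{"method": "apply_moves", "body": {
  "delta_pos": [
    [0.02,0.03,0],
    [0,0,0],
    [0.02,0.03,0],
    [0,0,0],
    [0,0,0],
    [0,0,0],
    [0,0,0],
    [0,0,0]
  ],
  "dr": [
    [0,0,0],
    [0,0,0],
    [0,0,0],
    [0,0,0],
    [0,0,0],
    [0,0,0],
    [0,0,0],
    [0,0,0]
  ],
  "jaw": [0.4,0.4,0.4,0.4,0.4,0.4,0.4,0.4]
}}

```text
time: 28.02
tool_pos: [0.6886, 0.3318, 0.2242]
tool_rot: [-0.002, -1.141, -2.086]
contact_force: [-0.5, -1.1, -1.4]
opening: 0.0665
grip_force: 35.0
```

```bash
python3 -c "
from h import *
st()
a=eyes.read_camera('scene');t=eyes.read_camera('top')
C=np.zeros((600,800,3),np.uint8)
C[:,:450]=cv2.resize(a[130:290,220:340],(450,600),interpolation=cv2.INTER_CUBIC)
C[:525,450:]=cv2.resize(t[100:205,185:255],(350,525),interpolation=cv2.INTER_CUBIC)
cv2.imwrite('pics/c11.png',C[:,:,::-1])
for n,i,r in(('scene',a,(225,195,310,275)),('top',t,(180,110,260,185))):
  x0,y0,x1,y1=r;h=cv2.cvtColor(i[y0:y1,x0:x1],cv2.COLOR_RGB2HSV);m=cv2.inRange(h,(0,0,90),(180,60,255))
  k,l,s,c=cv2.connectedComponentsWithStats(m);print(n,[(c[j].round(1)+[x0,y0]).tolist()+[int(s[j,4])] for j in range(1,k) if s[j,4]>8])
"
```

```text
28.02 P [0.6886 0.3318 0.2242] d [0.45  0.79  0.416] y [ 0.869 -0.495 -0.001] q [-0.039  1.099  1.716  2.152  1.833 -1.27 ] F [-0.5 -1.1 -1.4]
scene [[238.5, 205.0, 261], [261.2, 199.0, 246], [251.9, 225.4, 119], [271.0, 227.4, 43], [226.9, 236.5, 73], [287.4, 232.6, 42], [259.2, 242.5, 31]]
top [[221.9, 112.1, 51], [222.7, 128.2, 50], [217.2, 129.7, 38], [196.1, 136.0, 275], [238.2, 160.4, 2060], [203.3, 160.2, 163]]
```

Request:
{"method": "apply_moves", "body": {
  "delta_pos": [
    [0,0,-0.01],
    [0,0,-0.03],
    [0,0,-0.03],
    [0,0,-0.03]
  ],
  "dr": [
    [-0.17,0.1,0],
    [-0.35,0.2,0],
    [-0.52,0.3,0],
    [-0.52,0.3,0]
  ],
  "jaw": [0.4,0.4,0.4,0.4]
}}

```text
time: 28.45
tool_pos: [0.689, 0.3311, 0.2155]
tool_rot: [0.015, -1.442, -2.105]
contact_force: [0.9, -0.0, 0.3]
opening: 0.0662
grip_force: 35.0
```

Request:
{"method": "apply_moves", "body": {
  "delta_pos": [
    [0,0,-0.01],
    [0,0,-0.02],
    [0,-0.003,-0.03],
    [-0.003,-0.006,-0.05],
    [-0.003,-0.006,-0.06],
    [-0.003,-0.006,-0.06]
  ],
  "dr": [
    [-0.18,0.1,0],
    [-0.35,0.2,0],
    [-0.52,0.3,0],
    [-0.7,0.4,0],
    [-0.869,0.495,0],
    [-0.869,0.495,0]
  ],
  "jaw": [0.4,0.4,0.4,0.4,0.4,0.4]
}}

```text
time: 28.95
tool_pos: [0.6882, 0.331, 0.1918]
tool_rot: [3.134, -1.203, 1.061]
contact_force: [0.8, 0.8, 0.1]
opening: 0.0663
grip_force: 35.0
```

Request:
{"method": "apply_moves", "body": {
  "delta_pos": [
    [-0.005,-0.01,0.01],
    [-0.01,-0.02,0.015],
    [-0.012,-0.03,0.02],
    [-0.016,-0.035,0.03],
    [-0.016,-0.035,0.03],
    [-0.016,-0.035,0.03]
  ],
  "dr": [
    [-0.18,0.1,0],
    [-0.35,0.2,0],
    [-0.52,0.3,0],
    [-0.7,0.4,0],
    [-0.869,0.495,0],
    [-0.869,0.495,0]
  ],
  "jaw": [0.4,0.4,0.4,0.4,0.4,0.4]
}}

```text
time: 29.45
tool_pos: [0.68, 0.3176, 0.2003]
tool_rot: [-3.136, -0.697, 1.053]
contact_force: [-1.1, 0.5, -0.7]
opening: 0.0665
grip_force: 35.0
```

Request:
{"method": "apply_moves", "body": {
  "delta_pos": [
    [-0.005,-0.01,0],
    [-0.01,-0.02,0],
    [-0.016,-0.03,0],
    [-0.022,-0.038,0],
    [-0.027,-0.044,0],
    [-0.027,-0.044,0]
  ],
  "dr": [
    [-0.18,0.1,0],
    [-0.35,0.2,0],
    [-0.52,0.3,0],
    [-0.7,0.4,0],
    [-0.869,0.495,0],
    [-0.869,0.495,0]
  ],
  "jaw": [0.4,0.4,0.4,0.4,0.4,0.4]
}}

```text
time: 29.95
tool_pos: [0.6677, 0.3011, 0.1969]
tool_rot: [-3.133, -0.194, 1.056]
contact_force: [-0.9, -0.0, -1.6]
opening: 0.0666
grip_force: 35.0
```

Request:
{"method": "apply_moves", "body": {
  "delta_pos": [
    [-0.05,-0.14,0],
    [-0.1,-0.28,0],
    [-0.15,-0.42,0],
    [-0.2,-0.56,0],
    [-0.247,-0.7,0],
    [-0.247,-0.74,0],
    [-0.247,-0.74,0],
    [-0.247,-0.74,0]
  ],
  "dr": [
    [-0.17,0.1,0],
    [-0.348,0.198,0],
    [-0.348,0.198,0],
    [-0.348,0.198,0],
    [-0.348,0.198,0],
    [-0.348,0.198,0],
    [-0.348,0.198,0],
    [-0.348,0.198,0]
  ],
  "jaw": [0.4,0.4,0.4,0.4,0.4,0.4,0.4,0.4]
}}

```text
time: 30.62
tool_pos: [0.5673, -0.0008, 0.1972]
tool_rot: [-3.133, -0.0, 1.05]
contact_force: [0.4, 0.6, -0.3]
opening: 0.0663
grip_force: 35.0
```

```bash
python3 -c "
from h import *
eyes.read_camera('top')
st()
a=eyes.read_camera('scene');t=eyes.read_camera('top');st()
C=np.zeros((600,800,3),np.uint8)
C[:,:500]=cv2.resize(a[150:270,190:290],(500,600),interpolation=cv2.INTER_CUBIC)
C[:420,500:]=cv2.resize(t[110:180,183:233],(300,420),interpolation=cv2.INTER_CUBIC)
cv2.imwrite('pics/c12.png',C[:,:,::-1])
"
```

```text
30.67 P [ 0.5671 -0.0029  0.1973] d [-0.007  0.003 -1.   ] y [ 0.866 -0.499 -0.008] q [-0.142  0.423  1.394  0.002  1.332  0.381] F [-0.2 -2.6 -1.6]
30.77 P [0.569  0.0013 0.1977] d [-0.005  0.005 -1.   ] y [ 0.867 -0.499 -0.007] q [-0.135  0.425  1.39   0.004  1.332  0.386] F [ 1.1  0.8 -1.6]
```

View pics/c12.png

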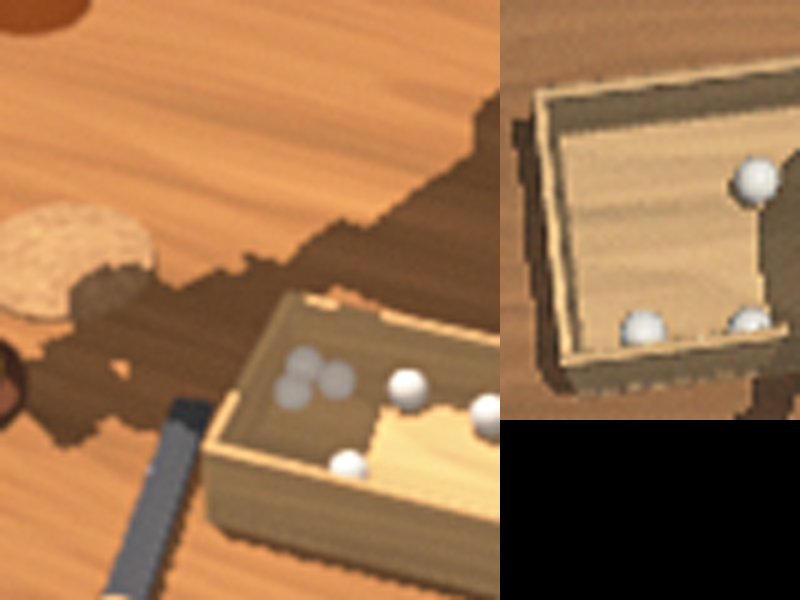

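Six balls lie in the tray, at (305,360), (293,390), (333,380), (408,390), (490,415) and (348,467), and none are on the bench. Next the cup goes onto the mat.

Request:
{"method": "apply_moves", "body": {
  "delta_pos": [
    [0,0,-0.08],
    [0,0,-0.16],
    [0,0,-0.24],
    [0,0,-0.32],
    [0,0,-0.38],
    [0,0,-0.41],
    [0,0,-0.42],
    [0,0,-0.42]
  ],
  "dr": [
    [0,0,0],
    [0,0,0],
    [0,0,0],
    [0,0,0],
    [0,0,0],
    [0,0,0],
    [0,0,0],
    [0,0,0]
  ],
  "jaw": [0.4,0.4,0.4,0.4,0.4,0.4,0.4,0.4]
}}

```text
time: 31.43
tool_pos: [0.5696, 0.0034, 0.0297]
tool_rot: [-3.137, 0.001, 1.051]
contact_force: [-0.2, 0.3, -0.0]
opening: 0.0668
grip_force: 35.0
```

Request:
{"method": "apply_moves", "body": {
  "delta_pos": [
    [0,0,-0.006],
    [0,0,-0.012],
    [0,0,-0.018],
    [0,0,-0.022],
    [0,0,-0.026],
    [0,0,-0.026]
  ],
  "dr": [
    [0,0,0],
    [0,0,0],
    [0,0,0],
    [0,0,0],
    [0,0,0],
    [0,0,0]
  ],
  "jaw": [0.4,0.4,0.4,0.4,0.4,0.4]
}}

```text
time: 31.93
tool_pos: [0.5711, 0.0018, 0.0213]
tool_rot: [3.141, 0.0, 1.05]
contact_force: [-0.2, -0.0, -0.9]
opening: 0.0663
grip_force: 35.0
```

```bash
python3 -c "
from h import *
st(); a=eyes.read_camera('scene');st()
hsv=cv2.cvtColor(a[150:230,150:230],cv2.COLOR_RGB2HSV);m=cv2.inRange(hsv,(4,190,50),(12,255,255))
n,l,s,c=cv2.connectedComponentsWithStats(m);i=1+s[1:,4].argmax();print(s[i,:4]+[150,150,0,0])
print(bbox_pred('scene',.571,.002,.004,.033,.085))
"
```

```text
31.93 P [0.5711 0.0018 0.0213] d [ 0.    -0.001 -1.   ] y [ 0.867 -0.498  0.   ] q [-1.310e-01  6.130e-01  1.605e+00 -1.000e-03  9.230e-01  3.910e-01] F [-0.2 -0.  -0.9]
31.98 P [0.5712 0.0018 0.0214] d [ 0.    -0.001 -1.   ] y [ 0.867 -0.498  0.   ] q [-1.310e-01  6.130e-01  1.605e+00 -1.000e-03  9.230e-01  3.910e-01] F [-0.1 -0.4 -1.1]
[192 173  21  34]
(array([188.6, 172.3]), array([213.3, 208.1]))
```

Request:
{"method": "apply_moves", "body": {
  "delta_pos": [
    [0,0,-0.002],
    [0,0,-0.004],
    [0,0,-0.004]
  ],
  "dr": [
    [0,0,0],
    [0,0,0],
    [0,0,0]
  ],
  "jaw": [0.4,0.4,0.4],
  "force": 10
}}

```text
time: 32.23
tool_pos: [0.5714, 0.0017, 0.0202]
tool_rot: [3.141, 0.0, 1.05]
contact_force: [-0.4, -0.2, 2.0]
opening: 0.067
grip_force: 10.0
```

Request:
{"method": "apply_moves", "body": {
  "delta_pos": [
    [0,0,0],
    [0,0,0],
    [0,0,0],
    [0,0,0],
    [0,0,0],
    [0,0,0],
    [0,0,0.05],
    [0,0,0.1]
  ],
  "dr": [
    [0,0,0],
    [0,0,0],
    [0,0,0],
    [0,0,0],
    [0,0,0],
    [0,0,0],
    [0,0,0],
    [0,0,0]
  ],
  "jaw": [1,1,1,1,1,1,1,1]
}}

```text
time: 32.9
tool_pos: [0.5701, 0.0019, 0.059]
tool_rot: [-3.139, 0.002, 1.05]
contact_force: [0.5, -0.6, 0.3]
opening: 0.0917
grip_force: 0.0
```

Request:
{"method": "apply_moves", "body": {
  "delta_pos": [
    [0,0,0.08],
    [0,0,0.16],
    [0,0,0.24],
    [0,0,0.32],
    [-0.05,-0.08,0.32],
    [-0.1,-0.16,0.32],
    [-0.15,-0.24,0.32],
    [-0.2,-0.32,0.32]
  ],
  "dr": [
    [0,0,0],
    [0,0,0],
    [0,0,0],
    [0,0,0],
    [0,0,0],
    [0,0,0],
    [0,0,0],
    [0,0,0]
  ],
  "jaw": [1,1,1,1,1,1,1,1]
}}

```text
time: 33.57
tool_pos: [0.4902, -0.1271, 0.188]
tool_rot: [3.141, 0.0, 1.051]
contact_force: [-0.0, -0.2, 0.3]
opening: 0.0919
grip_force: 0.0
```

Request:
{"method": "apply_moves", "body": {
  "delta_pos": [
    [-0.06,-0.08,0],
    [-0.12,-0.16,0],
    [-0.18,-0.24,0],
    [-0.24,-0.32,0],
    [-0.3,-0.4,0],
    [-0.36,-0.48,0],
    [-0.38,-0.52,0],
    [-0.38,-0.52,0]
  ],
  "dr": [
    [0,0,0],
    [0,0,0],
    [0,0,0],
    [0,0,0],
    [0,0,0],
    [0,0,0],
    [0,0,0],
    [0,0,0]
  ],
  "jaw": [1,1,1,1,1,1,1,1]
}}

```text
time: 34.23
tool_pos: [0.3373, -0.3374, 0.1878]
tool_rot: [3.141, 0.002, 1.045]
contact_force: [-0.5, 0.4, 0.8]
opening: 0.0918
grip_force: 0.0
```

```bash
python3 -c "
from h import *
eyes.read_camera('top');st()
a=eyes.read_camera('scene');t=eyes.read_camera('top')
C=np.zeros((600,800,3),np.uint8)
C[:300,:]=cv2.resize(t[105:195,180:420],(800,300),interpolation=cv2.INTER_CUBIC)
C[300:,:]=cv2.resize(a[155:275,70:310],(800,400),interpolation=cv2.INTER_CUBIC)[50:350]
cv2.imwrite('pics/c13.png',C[:,:,::-1])
"
```

```text
34.28 P [ 0.3382 -0.3355  0.1877] d [ 0.    -0.001 -1.   ] y [ 0.865 -0.501  0.001] q [-0.942  0.26   1.664 -0.     1.217 -0.418] F [0.1 1.4 0.4]
```

View pics/c13.png

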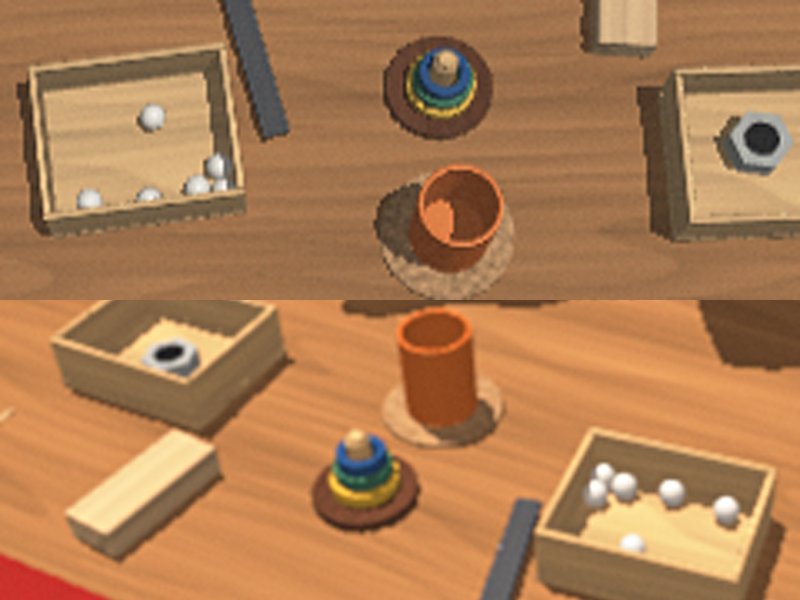

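The empty cup stands upright on the mat at (455,215). All six balls are in the tray, the nut is untouched at (757,140), and the rings are stacked in order. I'm handing in.

```bash
python3 -c "
from cell import job
print(job.hand_in())"
```

```text
the job is handed in; nothing more can be done
None
```

I handed the job in with the yellow, green and blue rings stacked in order on the post (no red ring was in view), the five balls from the cup poured into the tray with the sample ball, and the empty cup upright on the cork mat.

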